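Polish a batch of pipe plugs and put the tools away

ROBOT

A 6-joint arm with a two-finger parallel gripper is mounted at the origin on the work surface. World frame = base frame: x ahead of the robot, y to its left, z up, the work surface at z = 0. Lengths are in m, angles in rad, forces in N, time in s.
With the tool pointing down it reaches from about 0.3 to 0.75 m from the base axis. Payload 8.5 kg.
Tool frame: the origin (TCP) lies at the very end of the fingers, on their centre line; the grasp point (between the pads) lies 19 mm behind it; z points along the fingers, y is the line along which they close (so a half turn about z gives the same grasp; the last joint's range is limited). The gripper opens to 85 mm and grips with 20 to 120 N. Pads are 22 mm wide; open, the fingers measure 114 mm over their backs; the gripper's body (76 mm by 85 mm) begins 54 mm behind the grasp point. The pads swing forward as they close: fully open they stand 13 mm farther back than shut.
Start: joints at [1.088, 0.381, 1.297, -0, 1.464, -0.215], TCP at [0.146, 0.53, 0.195] pointing down, gripper open.
Joint ranges: [-3.11, 3.11], [-0.89, 2.33], [0.22, 2.48], [-1.42, 4.56], [0.17, 2.85], [-2.88, 2.88]. Speed limits (rad/s): [2.39, 2.39, 3.14, 3.14, 3.14, 3.14].

INTERFACE

Orientations are given as a unit quaternion [w, x, y, z].
In Python, from plant import r, imaging, order gives the robot as it stands.
- The arm moves only by the tool carry_out, never from a script. Its argument "steps" is text: rows parted by semicolons, each of 7 numbers parted by spaces: the opening, from 0 (shut) to 1 (fully open), then the shift along the tool's x, y, z normalised to -1 to 1, where 1 is 25 mm, then the turn, a rotation vector about the tool's x, y, z normalised to -1 to 1, where 1 is 5 degrees. A call has 1 to 10 rows; each row shifts and turns the commanded pose from where the row before left it, along the tool's axes as they then stand; what a row does not reach is not made up. A row lasts 1/12 s, in which the tool goes at most 41.7 mm and 7.16 degrees, less where a joint would pass 70% of its speed; a pose out of reach is approached as far as the arm can. A call with a number of a shift or a turn outside -1 to 1 is refused whole. A call with a gripper value outside its range is refused whole. The fingers move at their own pace and stop on an object; "squeeze" is the grip in N (left out, the last holds). Time passes only in rows, so rows that do not move let the fingers close. It gives the time, the measured TCP pose, the force, the opening and the grip force at its end, in the units of the state.
- r.observe(): the state, without advancing time (a new reading comes with each control period).
- imaging.snapshot(name): name is "scene" or "top" or "wrist"; returns (picture, depth): 400x640x3 uint8, blue, green, red; 400x640 float32, m along the optical axis (not along the pixel's ray), 0 where there is no reading.
- imaging.camera_params(name): a dict with "intrinsics" (3x3 intrinsics, pixels), "cam_to_world" (4x4, takes a point from camera to world coordinates). Camera axes: x right, y down, z forward; pixel columns grow to the right and rows downward; lengths in m; the calibration is good to about 2 mm. A picture is of the moment at which its call begins: read the wrist's pose just before it. camera_params takes no time and is no camera call; for the wrist camera it gives the pose at the moment of the call.
- order.sign_off(): hands the job in; it is judged then, once.
The state is a dict: "clock": time; "joint_positions": joint angles; "qd": joint speeds; "effort": joint torques, N m; "ee_pos": TCP position; "orientation": TCP orientation; "contact_force": force on the tool from outside, world axes, zero at the start; "moment": the same for the moment, N m; "width": finger opening in m; "gripper_force": force on a finger pad.
Only numpy, scipy, OpenCV 4.12 (cv2) and the standard library are available. Lean on these libraries where they do the work, as an engineer would, in place of code of your own. Each camera call takes 0.05 s, during which the arm holds its last target. There are 200 camera calls.

TASK

Put every brass pipe plug lying on the bench into the pot of polishing stones. Then take the wooden stirring rod from the sloping rest and, starting at the pot's handle with the rod's foot down among the stones and near the wall, stir two full turns anticlockwise seen from above, back to the handle. Finally stand the rod and every file from the rest upright in the cells of the grey tool holder, with plugs and stones still in the pot and the wrench, tee and bottle left where they are.

Things in the scene. Friction and masses are not known exactly. Their poses are not given: they have to be found in the camera images.
- pot: Open steel pot with a flat floor, bolted to the bench, 144 mm across outside, 136 mm inside, 75 mm high, inner floor 6 mm above the bench. Origin: centre of its underside on the bench; z up. A straight black handle (14 mm thick, about 60 mm above the bench) sticks out along the pot's own -x, to 142 mm from the origin.
- rest: Sloping wooden tool rest, fixed, 236 mm wide along y: four grooves (y = -82.5, -27.5, 27.5, 82.5 mm) hold tools 16 deg from vertical, tops leaning along its own -x (towards the robot), feet on a lip. The board reaches 100 mm up the tools; above that they stand free. Origin: on the bench under the feet, z up; a tool foot lies at x = +7, z = +27 mm.
- holder: Grey tool holder, fixed, open above: four square cells 34 mm wide inside in a row along its own y, centres at y = -60, -20, 20, 60 mm (6 mm walls, outside 46 x 166 mm), 110 mm high, inner floor 6 mm above the bench. Origin: centre of its underside; z up.
- rod: Stirring rod: a plain round light wooden rod, 14 mm thick, 200 mm long, the longest thing on the rest, at the start in one of its grooves. Origin: centre of its lower (foot) end; z along the rod to the upper end.
- rod_tip (a point): Centre of the stirring rod's lower end face (same point as the rod's origin).
- file0: Round file 1 (may be absent): 165 mm long, dark steel blade 12 mm thick and 90 mm long, dark wooden handle 14 mm thick and 75 mm long, at the start in a groove of the rest, handle up. Origin: centre of the blade's end (foot); z along the file to the handle's end.
- file1: Round file 2 (may be absent): 165 mm long, dark steel blade 12 mm thick and 90 mm long, dark wooden handle 14 mm thick and 75 mm long, at the start in a groove of the rest, handle up. Origin: centre of the blade's end (foot); z along the file to the handle's end.
- file2: Round file 3 (may be absent): 165 mm long, dark steel blade 12 mm thick and 90 mm long, dark wooden handle 14 mm thick and 75 mm long, at the start in a groove of the rest, handle up. Origin: centre of the blade's end (foot); z along the file to the handle's end.
- plug0: Brass pipe plug 1 (may be absent): below a hexagonal flange 28 mm over its corners and 12 mm high, above it a round stub 18 mm thick, 27 mm high in all; 60 g, at the start on the open bench. Origin: centre of the underside; z up through the stub.
- plug1: Brass pipe plug 2 (may be absent): below a hexagonal flange 28 mm over its corners and 12 mm high, above it a round stub 18 mm thick, 27 mm high in all; 60 g, at the start on the open bench. Origin: centre of the underside; z up through the stub.
- plug2: Brass pipe plug 3 (may be absent): below a hexagonal flange 28 mm over its corners and 12 mm high, above it a round stub 18 mm thick, 27 mm high in all; 60 g, at the start on the open bench. Origin: centre of the underside; z up through the stub.
- stone0_center (a point): Centre of round polishing stone 1, a terracotta ball 22 mm across, loose in the pot.
- stone1_center (a point): Centre of round polishing stone 2, a terracotta ball 22 mm across, loose in the pot.
- stone2_center (a point): Centre of round polishing stone 3, a terracotta ball 22 mm across, loose in the pot.
- stone3_center (a point): Centre of round polishing stone 4, a terracotta ball 22 mm across, loose in the pot.
- stone4_center (a point): Centre of round polishing stone 5, a terracotta ball 22 mm across, loose in the pot.
- stone5_center (a point): Centre of round polishing stone 6, a terracotta ball 22 mm across, loose in the pot.
- stone6_center (a point): Centre of round polishing stone 7, a terracotta ball 22 mm across, loose in the pot.
- stone7_center (a point): Centre of round polishing stone 8, a terracotta ball 22 mm across, loose in the pot.
- wrench: Steel wrench lying on the bench, about 160 mm long; not part of the job.
- tee: White plastic pipe tee on a small foot, 90 mm along its y, 36 mm high; not part of the job. Origin: centre of its underside.
- oil: White plastic bottle, 60 mm across, 150 mm high; not part of the job. Origin: centre of its underside.

How it is judged:
By the outcome, as a careful person would: the job done as asked, in the order asked, and still so for the second after the job is handed in, with the robot touching nothing.
Of plug0, plug1, plug2 only 2 to 3 are there at a start; the rules pass over those that are not, and their reading is None.
Of file0, file1, file2 only 1 to 3 are there at a start; the rules pass over those that are not, and their reading is None.
At some moment in a run one of plug0, plug1, plug2 may be knocked a few centimetres aside while the robot is not near it.
It also fails if it takes over 210 s, if anything falls off the work surface, if the arm or the gripper's body presses on something with over 40 N, if the wrist force passes 120 N, or if a joint passes its speed limit or range.

## Working session

There is one attempt and no reset: what is moved stays moved. The work goes in short steps, Python scripts to look and compute and a tool call to move; the robot and the scene stay as the last step left them, time stands still between calls to the robot, and variables do not carry over. Pictures are saved under pics/ and viewed, at most 14 in all, crops included, and the job is handed in when it is done.

Besides the shell and the picture viewer there is one more tool, called after "Request:" as a command line: name --argument value ..., lists and objects as JSON in quotes. carry_out: Moves the arm, as the interface text tells. Scaled input: -1 to 1 covers 25 mm each way for a shift and 5 degrees each way for a turn. Its arguments: {"type":"object","properties":{"steps":{"type":"string"},"squeeze":{"type":"number"}},"required":["steps"]}

```bash
ls; mkdir -p pics
python3 - <<'E'
from plant import r, imaging, order
import cv2, numpy as np
print(r.observe())
for n in ("scene","top"):
    p,d=imaging.snapshot(n); cv2.imwrite(f"pics/{n}0.png",p); np.save(f"pics/{n}0.npy",d)
    c=imaging.camera_params(n); print(n,np.round(c["intrinsics"],1).tolist(),np.round(c["cam_to_world"],3).tolist())
E
```

```text
pics
{'clock': 0.0, 'joint_positions': array([ 1.08769871e+00,  3.81187158e-01,  1.29829044e+00, -5.14302290e-06,
        1.46361450e+00, -2.15325514e-01]), 'qd': array([-0.00084486, -0.00043302,  0.00092404,  0.00029858,  0.00198554,
        0.00016237]), 'effort': array([-1.07096352e-03, -4.48460734e+01, -2.31277853e+01, -3.05533249e-04,
        4.76711837e-03,  1.16719828e-06]), 'ee_pos': array([0.14536554, 0.53006554, 0.19430657]), 'orientation': array([-2.54119372e-04,  1.33486101e-01,  9.91050402e-01, -7.05342674e-04]), 'contact_force': array([-0.22664737, -0.60294779,  0.55611962]), 'moment': array([0.03548662, 0.02078575, 0.03378214]), 'gripper_force': 0.0, 'width': 0.08561826176856066}
scene [[398.9, 0.0, 320.9], [0.0, 398.9, 200.6], [0.0, 0.0, 1.0]] [[-0.398, 0.602, -0.692, 1.304], [0.917, 0.257, -0.305, 0.278], [-0.006, -0.756, -0.654, 0.757], [0.0, 0.0, 0.0, 1.0]]
top [[374.2, 0.0, 319.4], [0.0, 374.2, 197.6], [0.0, 0.0, 1.0]] [[0.025, -0.989, 0.143, 0.435], [-1.0, -0.028, -0.014, -0.062], [0.017, -0.143, -0.99, 1.013], [0.0, 0.0, 0.0, 1.0]]
```

View pics/top0.png

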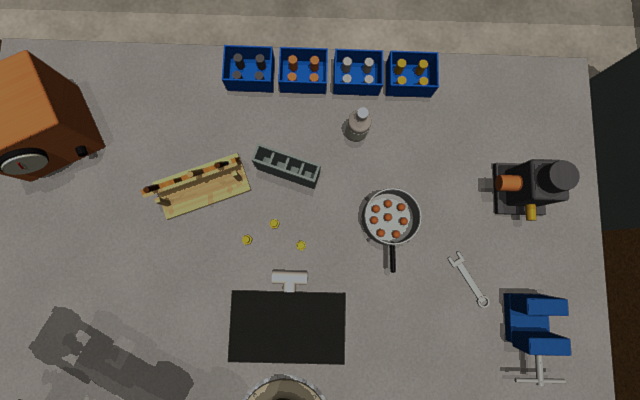

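View pics/scene0.png

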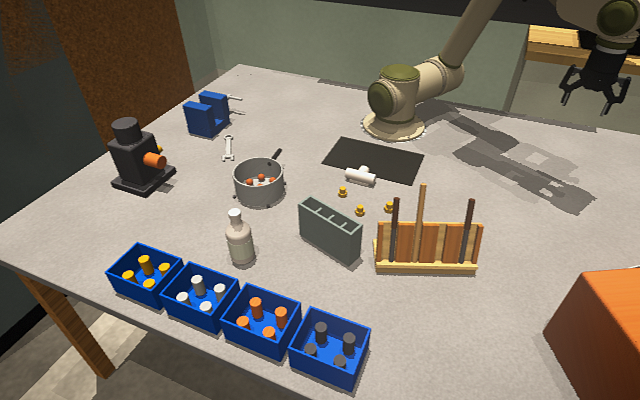

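Top view: three plugs at about (247,240), (275,224) and (301,245), the pot at (388,215) with its handle pointing down at (393,260), the holder at (287,167), the rest at (198,185). The scene view shows two dark files with the light rod between them, at (395,230), (420,220) and (467,230).

```bash
cat > h.py <<'E'
from plant import r, imaging, order
import cv2, numpy as np
from scipy.spatial.transform import Rotation as R
def cloud(d,c):
    K=c["intrinsics"];T=c["cam_to_world"];v,u=np.mgrid[0:400,0:640]
    P=np.stack([(u-K[0,2])/K[0,0]*d,(v-K[1,2])/K[1,1]*d,d],-1)
    return P@T[:3,:3].T+T[:3,3]
def plane(uv,c,z):
    K=c["intrinsics"];T=c["cam_to_world"];uv=np.atleast_2d(uv)
    D=np.c_[(uv[:,0]-K[0,2])/K[0,0],(uv[:,1]-K[1,2])/K[1,1],np.ones(len(uv))]@T[:3,:3].T
    return T[:3,3]+D*((z-T[2,3])/D[:,2])[:,None]
def blobs(m,amin=8):
    n,l,s,c=cv2.connectedComponentsWithStats(m.astype(np.uint8))
    return [(l==i,s[i],c[i]) for i in range(1,n) if s[i][4]>=amin]
def plugs(p,c,z=0.022,amin=15):
    h=cv2.cvtColor(p,cv2.COLOR_BGR2HSV)
    m=(h[...,0]>20)&(h[...,0]<33)&(h[...,1]>170)&(h[...,2]>110)
    return [(b[2].round(1),b[1][4],plane(b[2],c,z)[0].round(4)) for b in blobs(m,amin)]
E
python3 - <<'E'
from h import *
t=cv2.imread("pics/top0.png");dt=np.load("pics/top0.npy");ct=imaging.camera_params("top")
s=cv2.imread("pics/scene0.png");ds=np.load("pics/scene0.npy");cs=imaging.camera_params("scene")
P=cloud(dt,ct);S=cloud(ds,cs)
print("bench z",np.median(P[330:380,380:440,2]),np.median(S[240:250,100:180,2]))
for n,c,p in(("top",ct,t),("scene",cs,s)):
    for b in plugs(p,c): print(n,b)
# pot rim
for n,Q,(u0,u1,v0,v1) in(("top",P,(355,425,180,250)),("scene",S,(225,295,150,212))):
    q=Q[v0:v1,u0:u1].reshape(-1,3);q=q[(q[:,2]>.070)&(q[:,2]<.08)]
    A=np.c_[2*q[:,:2],np.ones(len(q))];x=np.linalg.lstsq(A,(q[:,:2]**2).sum(1),rcond=None)[0]
    print(n,"pot",x[:2],np.sqrt(x[2]+x[0]**2+x[1]**2),len(q))
q=P[245:275,383:400].reshape(-1,3);q=q[(q[:,2]>.05)];print("handle mean",q.mean(0),q.min(0),q.max(0))
# holder
for n,Q,(u0,u1,v0,v1) in(("top",P,(248,326,140,192)),("scene",S,(292,366,190,268))):
    q=Q[v0:v1,u0:u1].reshape(-1,3);q=q[(q[:,2]>.104)&(q[:,2]<.117)]
    print(n,"holder",cv2.minAreaRect((q[:,:2]*1000).astype(np.float32)),len(q))
# tools from scene: points z>.14
for n,Q,p,(u0,u1,v0,v1) in(("top",P,t,(135,255,140,220)),("scene",S,s,(365,490,170,280))):
    z=Q[v0:v1,u0:u1];
    for lo,hi in((.135,.15),(.15,.17),(.17,.22)):
        m=(z[...,2]>lo)&(z[...,2]<hi)
        for b in blobs(m,4): print(n,lo,b[1][4],(b[2]+[u0,v0]).round(1),z[b[0]].mean(0).round(4))
    lip=z[(z[...,2]>.005)&(z[...,2]<.05)];print(n,"lip rect",cv2.minAreaRect((lip[:,:2]*1000).astype(np.float32)))
    al=z[(z[...,2]>.015)];print(n,"rect",cv2.minAreaRect((al[:,:2]*1000).astype(np.float32)))
a=cv2.resize(t[130:280,130:340],None,fx=3.8,fy=3.8,interpolation=cv2.INTER_CUBIC);cv2.imwrite("pics/c1.png",a)
E
```

```text
bench z -0.0002301039994681009 -2.016801578852423e-05
top (array([401.3,  62.6]), np.int32(51), array([ 0.9715, -0.2974,  0.022 ]))
top (array([423. ,  63.5]), np.int32(54), array([ 0.9709, -0.359 ,  0.022 ]))
top (array([401.1,  80. ]), np.int32(41), array([ 0.9193, -0.2966,  0.022 ]))
top (array([423.2,  80.7]), np.int32(42), array([ 0.9193, -0.3588,  0.022 ]))
top (array([531.9, 211.8]), np.int32(108), array([ 0.5561, -0.6468,  0.022 ]))
top (array([273.8, 223.5]), np.int32(51), array([0.5062, 0.0434, 0.022 ]))
top (array([246.4, 239.4]), np.int32(50), array([0.4627, 0.1135, 0.022 ]))
top (array([300. , 244.9]), np.int32(37), array([ 0.4517, -0.0274,  0.022 ]))
scene (array([359.7, 206.2]), np.int32(15), array([0.505 , 0.0436, 0.022 ]))
scene (array([143.2, 258.5]), np.int32(55), array([ 0.8909, -0.3751,  0.022 ]))
scene (array([163.8, 266.4]), np.int32(58), array([ 0.8907, -0.3127,  0.022 ]))
scene (array([127.4, 274.2]), np.int32(60), array([ 0.943 , -0.3751,  0.022 ]))
scene (array([148.5, 282.6]), np.int32(65), array([ 0.9425, -0.3129,  0.022 ]))
top pot [ 0.53020014 -0.260827
[... 1051 characters left out ...]
78271484)
scene 0.135 40 [418.5 217.2] [0.6197 0.2154 0.1431]
scene 0.135 36 [394.4 217.1] [0.64   0.1656 0.1424]
scene 0.135 44 [467.8 218.2] [0.5793 0.3173 0.1425]
scene 0.15 58 [394.8 209.5] [0.6348 0.163  0.1601]
scene 0.15 52 [419.6 209.8] [0.6148 0.214  0.1605]
scene 0.15 58 [469.1 210.6] [0.574  0.3153 0.1605]
scene 0.17 147 [421.5 194.3] [0.605  0.2102 0.1968]
scene 0.17 50 [395.5 201. ] [0.6292 0.1607 0.18  ]
scene 0.17 57 [470.8 202.3] [0.5678 0.3136 0.1793]
scene lip rect ((465.01544189453125, 180.45681762695312), (415.3663330078125, 236.57716369628906), 23.019428253173828)
scene rect ((783.1864013671875, 273.9072265625), (1003.1328735351562, 277.949462890625), 15.910577774047852)
```

View pics/c1.png

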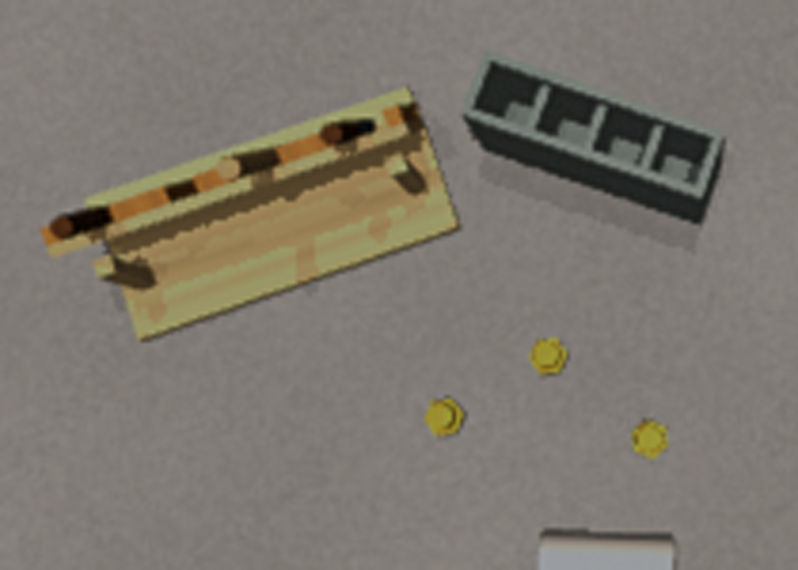

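Three plugs are upright on the bench, the two files are in grooves ∓82.5 and the rod is in groove -27.5. The spacing of 54/110 mm matches the grooves, the pot rim radius of 69.6 mm and the holder rectangle of 167x47 mm also agree with the sizes given. First I turn the tool so that y lies along the rest's y (yaw 21.7°).

Request:
carry_out --steps "0.8 0 0 0 0 0 -0.925;0.8 0 0 0 0 0 -0.925;0.8 0 0 0 0 0 -0.925;0.8 0 0 0 0 0 -0.925;0.8 0 0 0 0 0 -0.925;0.8 0 0 0 0 0 -0.925;0.8 0 0 0 0 0 -0.925;0.8 0 0 0 0 0 -0.925;0.8 0 0 0 0 0 0" --squeeze 50

```text
clock: 0.85
ee_pos: [0.1454, 0.5302, 0.1946]
orientation: [-0.0, -0.189, 0.982, -0.0]
contact_force: [-0.3, -0.5, 0.0]
width: 0.0683
gripper_force: 0.0
```

```bash
cat >> h.py <<'E'
def st():
    o=r.observe();q=o["orientation"];return o,R.from_quat([q[1],q[2],q[3],q[0]])
def rel(targets):
    """shift in tool axes (units of 25 mm) from the present pose through targets, turn to nominal"""
    o,T=st();p=o["ee_pos"]
    print("t",round(o["clock"],2),"p",p.round(4),"j",o["joint_positions"].round(2),"F",o["contact_force"].round(1),"w",round(o["width"],4),"g",round(o["gripper_force"],1))
    for t in targets:
        d=T.inv().apply(np.array(t)-p);print(np.array(t).round(4),"->",(d/.025).round(3));p=np.array(t)
RY=np.radians(21.7)
def nominal(tilt=0):
    # tool y along the rest's y, z down, top leaning tilt deg to the rest's -x
    y=np.array([-np.sin(RY),np.cos(RY),0]);x=np.array([np.cos(RY),np.sin(RY),0]);a=np.radians(tilt)
    z=np.sin(a)*x-np.cos(a)*np.array([0,0,1]);return R.from_matrix(np.c_[np.cross(y,z),y,z])
def turn(tilt=0): print("turn to nominal",tilt,(np.degrees((st()[1].inv()*nominal(tilt)).as_rotvec())/5).round(3))
E
python3 - <<'E'
from h import *
turn(); rel([(.4627,.1135,.12),(.4627,.1135,.005)])
E
```

```text
turn to nominal 0 [-0.006 -0.007  0.024]
t 0.85 p [0.1454 0.5302 0.1946] j [ 1.09  0.38  1.3  -0.    1.46 -0.86] F [-0.3 -0.5  0. ] w 0.0683 g 0.0
[0.4627 0.1135 0.12  ] -> [ -5.588 -20.19    2.991]
[0.4627 0.1135 0.005 ] -> [-3.0e-03  3.0e-03  4.6e+00]
```

Request:
carry_out --steps "0.7 -0.233 -0.841 0 0 0 0;0.7 -0.233 -0.841 0 0 0 0;0.7 -0.233 -0.841 0 0 0 0;0.7 -0.233 -0.841 0 0 0 0;0.7 -0.233 -0.841 0 0 0 0;0.7 -0.233 -0.841 0 0 0 0;0.7 -0.233 -0.841 0 0 0 0;0.7 -0.233 -0.841 0 0 0 0;0.7 -0.233 -0.841 0 0 0 0;0.7 -0.233 -0.841 0 0 0 0"

```text
clock: 1.68
ee_pos: [0.2777, 0.3555, 0.1948]
orientation: [-0.0, -0.186, 0.982, -0.0]
contact_force: [0.7, -0.4, 0.3]
width: 0.0598
gripper_force: 0.0
```

Request:
carry_out --steps "0.7 -0.233 -0.841 0 0 0 0;0.7 -0.233 -0.841 0 0 0 0;0.7 -0.233 -0.841 0 0 0 0;0.7 -0.233 -0.841 0 0 0 0;0.7 -0.233 -0.841 0.3 0 0 0;0.7 -0.233 -0.841 0.5 0 0 0;0.7 -0.233 -0.841 0.6 0 0 0;0.7 -0.233 -0.841 0.6 0 0 0;0.7 -0.233 -0.841 0.5 0 0 0;0.7 -0.233 -0.841 0.5 0 0 0"

```text
clock: 2.52
ee_pos: [0.4093, 0.1816, 0.1192]
orientation: [-0.0, -0.186, 0.982, 0.0]
contact_force: [-0.1, 1.0, 0.0]
width: 0.0596
gripper_force: 0.0
```

Request:
carry_out --steps "0.7 -0.233 -0.841 0 0 0 0;0.7 -0.233 -0.841 0 0 0 0;0.7 -0.233 -0.841 0 0 0 0;0.7 -0.233 -0.841 0 0 0 0;0.7 0 0 0 0 0 0;0.7 0 0 0 0 0 0"

```text
clock: 3.02
ee_pos: [0.4618, 0.1124, 0.1196]
orientation: [-0.0, -0.186, 0.983, 0.0]
contact_force: [0.4, 1.6, 0.5]
width: 0.0596
gripper_force: 0.0
```

Run:
```python
from h import *
p,d=imaging.snapshot("wrist");c=imaging.camera_params("wrist");cv2.imwrite("pics/w1.png",p);print(c["cam_to_world"].round(3).tolist())
for b in plugs(p,c):print(b)
p,d=imaging.snapshot("top")
for b in plugs(p,imaging.camera_params("top")):
    if b[2][0]<.55:print("top",b)
turn();rel([(.4627,.1135,.005)])
```

```text
[[-0.368, 0.884, 0.29, 0.388], [0.93, 0.349, 0.115, 0.084], [0.001, 0.312, -0.95, 0.298], [0.0, 0.0, 0.0, 1.0]]
top (array([273.7, 223.5]), np.int32(57), array([0.5062, 0.0438, 0.022 ]))
top (array([300.2, 245. ]), np.int32(34), array([ 0.4515, -0.028 ,  0.022 ]))
turn to nominal 0 [ 0.005 -0.007 -0.02 ]
t 3.12 p [0.4611 0.1134 0.1198] j [-0.01  0.33  1.62  0.    1.19 -1.96] F [-0.3  0.1  0.1] w 0.0601 g 0.0
[0.4627 0.1135 0.005 ] -> [-0.064 -0.023  4.591]
```

View pics/w1.png

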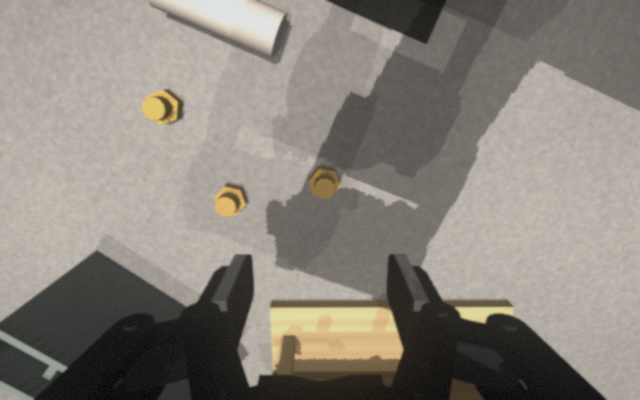

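Wrist view: plug A in shadow at (324,183), plug B at (229,202), plug C at (161,106), holder lower left and rest at the bottom. I'll check those against the top view.

```bash
cat >> h.py <<'E'
def wplugs(p,c,z=0.02):
    h=cv2.cvtColor(p,cv2.COLOR_BGR2HSV);m=(h[...,0]>12)&(h[...,0]<30)&(h[...,1]>110)&(h[...,2]>45)
    m=cv2.morphologyEx(m.astype(np.uint8),cv2.MORPH_OPEN,np.ones((5,5)))
    return [(b[2].round(1),b[1][4],plane(b[2],c,z)[0].round(4)) for b in blobs(m,200) if b[1][4]<2500]
E
python3 - <<'E'
from h import *
c=imaging.camera_params("wrist")
for b in wplugs(cv2.imread("pics/w1.png"),c):print(b)
print(plane([[324,183],[229,202],[161,106]],c,.02).round(4))
E
```

```text
(array([160.9, 106.5]), np.int32(848), array([ 0.4491, -0.0239,  0.02  ]))
(array([324.1, 182.8]), np.int32(659), array([0.4594, 0.1162, 0.02  ]))
(array([228.8, 201. ]), np.int32(606), array([0.5038, 0.0476, 0.02  ]))
[[ 0.4596  0.1162  0.02  ]
 [ 0.5046  0.048   0.02  ]
 [ 0.4487 -0.0239  0.02  ]]
```

Request:
carry_out --steps "0.6 0 0.06 0.8 0 0 0;0.6 0 0 0.8 0 0 0;0.6 0 0 0.8 0 0 0;0.6 0 0 0.8 0 0 0;0.6 0 0 0.7 0 0 0;0.6 0 0 0.67 0 0 0;0.1 0 0 0 0 0 0;0.1 0 0 0 0 0 0;0.1 0 0 0 0 0 0;0.1 0 0 0 0 0 0"

```text
clock: 3.95
ee_pos: [0.4616, 0.1147, 0.0068]
orientation: [0.001, -0.188, 0.982, -0.0]
contact_force: [1.0, 0.1, -0.1]
width: 0.0086
gripper_force: 0.0
```

Request:
carry_out --steps "0.1 0 0 0 0 0 0;0.1 0 0 0 0 0 0;0.1 0 0 0 0 0 0;0.1 0 0 0 0 0 0;0.1 0 0 -0.5 0 0 0;0.1 0 0 -1 0 0 0;0.1 0 0 -1 0 0 0;0.1 0 0 -1 0 0 0;0.1 0 0 -1 0 0 0;0.1 0 0 -0.5 0 0 0"

```text
clock: 4.78
ee_pos: [0.462, 0.1144, 0.1335]
orientation: [0.002, -0.188, 0.982, -0.0]
contact_force: [0.5, 0.2, 0.4]
width: 0.0088
gripper_force: 0.0
```

Run:
```python
from h import *
turn();rel([(.531,-.261,.13),(.531,-.261,.075),(.531,-.261,.13),(.505,.0455,.13),(.505,.0455,.005)])
```

```text
turn to nominal 0 [-0.017  0.042 -0.009]
t 4.78 p [0.462  0.1144 0.1335] j [-0.01  0.31  1.6   0.    1.23 -1.96] F [0.5 0.2 0.4] w 0.0088 g 0.0
[ 0.531 -0.261  0.13 ] -> [  2.976 -14.975   0.153]
[ 0.531 -0.261  0.075] -> [0.008 0.003 2.2  ]
[ 0.531 -0.261  0.13 ] -> [-0.008 -0.003 -2.2  ]
[0.505  0.0455 0.13  ] -> [-3.5580e+00  1.1778e+01 -4.0000e-03]
[0.505  0.0455 0.005 ] -> [0.018 0.007 5.   ]
```

Missed: it closed to 9 mm with no force. Look again.

Run:
```python
from h import *
p,d=imaging.snapshot("wrist");c=imaging.camera_params("wrist");cv2.imwrite("pics/w2.png",p)
for b in wplugs(p,c):print(b)
p,d=imaging.snapshot("top");cv2.imwrite("pics/t2.png",p)
for b in plugs(p,imaging.camera_params("top"),amin=8):
    if b[2][0]<.55:print("top",b)
```

```text
(array([165.4, 103.2]), np.int32(781), array([ 0.4511, -0.0259,  0.02  ]))
(array([322. , 177.7]), np.int32(576), array([0.4621, 0.1155, 0.02  ]))
(array([230.2, 194.6]), np.int32(559), array([0.5064, 0.046 , 0.02  ]))
top (array([273.8, 223.5]), np.int32(58), array([0.5062, 0.0436, 0.022 ]))
top (array([300.2, 245.1]), np.int32(31), array([ 0.4513, -0.0281,  0.022 ]))
```

View pics/w2.png

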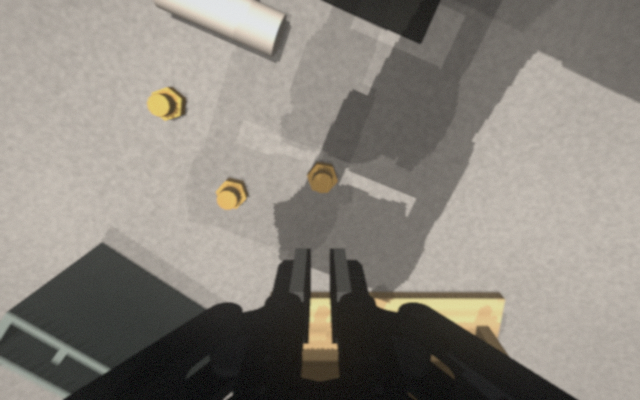

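Run:
```python
from h import *
o,T=st();p,d=imaging.snapshot("wrist");c=imaging.camera_params("wrist");Q=cloud(d,c)
print(o["ee_pos"],c["intrinsics"][0,0])
tl=T.inv().apply((Q-o["ee_pos"]).reshape(-1,3)).reshape(Q.shape)
for u in(300,338):
    for v in(246,250,254,258,265,275,290): print(u,v,(tl[v,u]*1000).round(1),Q[v,u].round(3))
for v,u in((178,322),(170,315),(195,230),(103,165)):print("plug",u,v,Q[v,u].round(4))
m=(np.abs(tl[...,2])<.04)&(np.abs(tl[...,0])<.04)&(np.abs(tl[...,1])<.05)
print(np.percentile(tl[m]*1000,[1,50,99],axis=0).round(1))
```

```text
[0.46215359 0.11438977 0.1326033 ] 348.59961321680987
300 246 [-73.1 -19.4 136.2] [ 0.538  0.123 -0.003]
300 250 [ 10.1  -8.8 -38.5] [0.456 0.102 0.171]
300 254 [ 10.2  -8.6 -42.6] [0.456 0.103 0.175]
300 258 [ 10.9  -8.3 -47.4] [0.455 0.103 0.18 ]
300 265 [ 10.8  -8.  -53.2] [0.455 0.103 0.186]
300 275 [ 10.7  -7.6 -60.6] [0.455 0.103 0.193]
300 290 [  9.9  -7.2 -69.5] [0.455 0.104 0.202]
338 246 [-72.8  18.2 135.7] [ 0.524  0.158 -0.003]
338 250 [ 10.6   7.8 -39.5] [0.449 0.118 0.172]
338 254 [ 10.5   7.6 -43. ] [0.449 0.118 0.176]
338 258 [ 11.    7.4 -47.7] [0.449 0.117 0.18 ]
338 265 [ 10.5   7.2 -52.6] [0.45  0.117 0.185]
338 275 [ 11.3   6.7 -61.6] [0.449 0.116 0.194]
338 290 [ 10.6   6.2 -70.6] [0.45  0.116 0.203]
plug 322 178 [0.4583 0.1148 0.0243]
plug 315 170 [0.4578 0.1079 0.0086]
plug 230 195 [0.5016 0.047  0.0244]
plug 165 103 [ 0.4473 -0.0231  0.0248]
[[ -7.  -10.8 -40. ]
 [  8.3  -4.5 -38.6]
 [ 10.9  10.3 -34.8]]
```

The depth picture shows the real fingertips about 36 mm behind the reported TCP, which explains closing above the plug. I'll allow for that offset (fingertip z = TCP z + 0.036) and retry with force checks.

Request:
carry_out --steps "0.6 0 0.04 0.8 0 0 0;0.6 0 0 0.8 0 0 0;0.6 0 0 0.8 0 0 0;0.6 0 0 0.8 0 0 0;0.6 0 0 0.8 0 0 0;0.6 0 0 0.8 0 0 0;0.6 0 0 0.6 0 0 0;0.6 0 0 0.4 0 0 0;0.6 0 0 0 0 0 0"

```text
clock: 5.68
ee_pos: [0.4585, 0.1152, -0.0172]
orientation: [-0.003, -0.188, 0.982, 0.001]
contact_force: [0.3, 0.1, 0.2]
width: 0.051
gripper_force: 0.0
```

Request:
carry_out --steps "0.6 0 0 0.3 0 0 0;0.6 0 0 0.25 0 0 0;0.6 0 0 0 0 0 0;0.2 0 0 0 0 0 0;0.2 0 0 0 0 0 0;0.2 0 0 0 0 0 0;0.2 0 0 0 0 0 0;0.2 0 0 0 0 0 0"

```text
clock: 6.35
ee_pos: [0.461, 0.1153, -0.0274]
orientation: [0.001, -0.188, 0.982, -0.0]
contact_force: [-1.1, -0.1, 7.0]
width: 0.024
gripper_force: 48.8
```

Run:
```python
from h import *
turn();rel([(.462,.115,-.032)])
for k in range(4):
    p,d=imaging.snapshot("scene");o,_=st();print(o["ee_pos"].round(4))
Q=cloud(d,imaging.camera_params("scene"))
cv2.imwrite("pics/s3.png",cv2.resize(p[130:260,300:460],None,fx=4,fy=4))
```

```text
turn to nominal 0 [-0.005  0.011 -0.008]
t 6.35 p [ 0.461   0.1153 -0.0274] j [-0.    0.56  1.8  -0.    0.79 -1.95] F [-1.1 -0.1  7. ] w 0.024 g 48.8
[ 0.462  0.115 -0.032] -> [-0.033 -0.027  0.183]
[ 0.461   0.1153 -0.0274]
[ 0.461   0.1153 -0.0274]
[ 0.461   0.1153 -0.0274]
[ 0.461   0.1153 -0.0274]
```

View pics/s3.png

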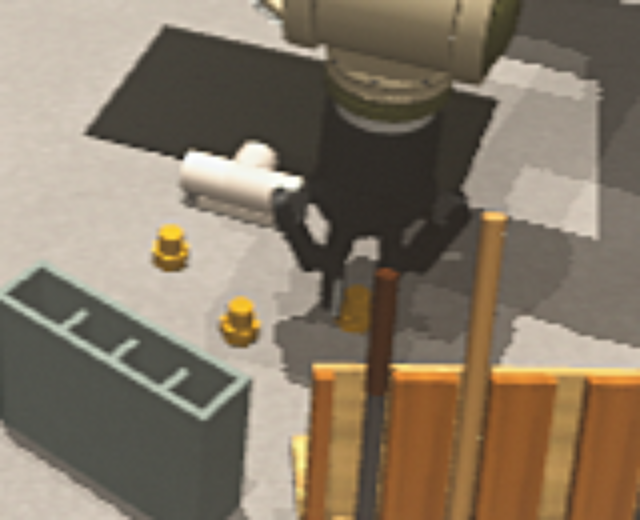

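Gripped (24 mm, 49 N) and just touching the bench. Carry it to the pot.

Request:
carry_out --steps "0.2 0 0 -0.5 0 0 0;0.2 0 0 -0.9 0 0 0;0.2 0 0 -0.9 0 0 0;0.2 0 0 -0.9 0 0 0;0.2 0 0 -0.8 0 0 0;0.2 0.165 -0.83 -0.3 0 0 0;0.2 0.165 -0.83 0 0 0 0;0.2 0.165 -0.83 0 0 0 0;0.2 0.165 -0.83 0 0 0 0;0.2 0.165 -0.83 0 0 0 0"

```text
clock: 7.38
ee_pos: [0.4799, 0.0103, 0.0797]
orientation: [0.0, -0.188, 0.982, -0.0]
contact_force: [0.1, 0.4, -0.7]
width: 0.0238
gripper_force: 49.1
```

Request:
carry_out --steps "0.2 0.165 -0.83 0 0 0 0;0.2 0.165 -0.83 0 0 0 0;0.2 0.165 -0.83 0 0 0 0;0.2 0.165 -0.83 0 0 0 0;0.2 0.165 -0.83 0 0 0 0;0.2 0.165 -0.83 0 0 0 0;0.2 0.165 -0.83 0 0 0 0;0.2 0.165 -0.83 0 0 0 0;0.2 0.165 -0.83 0 0 0 0;0.2 0.165 -0.83 0 0 0 0"

```text
clock: 8.22
ee_pos: [0.5181, -0.1978, 0.0796]
orientation: [0.0, -0.188, 0.982, -0.0]
contact_force: [0.3, 0.1, 0.1]
width: 0.0238
gripper_force: 49.1
```

Request:
carry_out --steps "0.2 0.165 -0.83 0 0 0 0;0.2 0.165 -0.83 0 0 0 0;0.2 0.165 -0.83 0 0 0 0;0.2 0 0 0 0 0 0;0.2 0 0 0 0 0 0"

```text
clock: 8.63
ee_pos: [0.5294, -0.2598, 0.0792]
orientation: [-0.0, -0.187, 0.982, 0.0]
contact_force: [-0.4, -0.3, 0.1]
width: 0.024
gripper_force: 49.1
```

Run:
```python
from h import *
turn();rel([(.531,-.261,.08),(.531,-.261,.01)])
p,d=imaging.snapshot("wrist");cv2.imwrite("pics/w4.png",p)
p,d=imaging.snapshot("top")
for b in plugs(p,imaging.camera_params("top"),amin=8):
    if b[2][0]<.55:print("top",b)
```

```text
turn to nominal 0 [ 0.004 -0.001 -0.024]
t 8.63 p [ 0.5294 -0.2598  0.0792] j [-0.66  0.55  1.36  0.    1.23 -2.6 ] F [-0.4 -0.3  0.1] w 0.024 g 49.1
[ 0.531 -0.261  0.08 ] -> [-0.043 -0.069 -0.034]
[ 0.531 -0.261  0.01 ] -> [-0.0e+00 -1.0e-03  2.8e+00]
top (array([273.7, 223.4]), np.int32(51), array([0.5064, 0.0439, 0.022 ]))
top (array([299.5, 243.9]), np.int32(32), array([ 0.4545, -0.026 ,  0.022 ]))
```

View pics/w4.png

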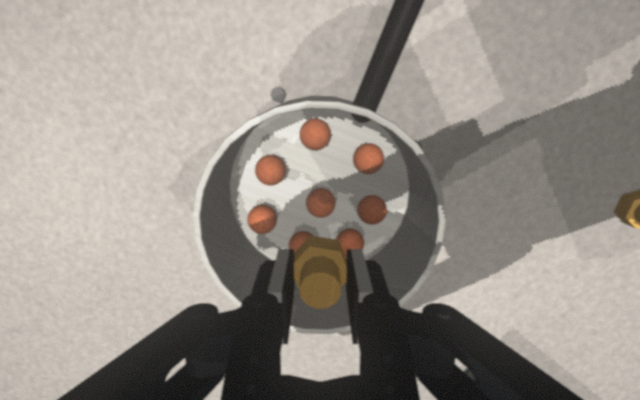

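Pot view: seven stones visible, plug held over the centre and the handle at upper right (395,50). I'll lower it slightly off the centre stone and release.

Request:
carry_out --steps "0.2 -0.45 0 0.3 0 0 0;0.2 -0.45 0 0.5 0 0 0;0.2 0 0 0.8 0 0 0;0.2 0 0 0.7 0 0 0;0.2 0 0 0.5 0 0 0;0.2 0 0 0 0 0 0;0.5 0 0 0 0 0 0;0.5 0 0 0 0 0 0;0.5 0 0 0 0 0 0"

```text
clock: 9.48
ee_pos: [0.5512, -0.251, 0.0105]
orientation: [0.001, -0.188, 0.982, -0.001]
contact_force: [0.6, -0.6, 0.9]
width: 0.0427
gripper_force: 0.0
```

Request:
carry_out --steps "0.5 0 0 -0.8 0 0 0;0.5 0 0 -1 0 0 0;0.5 0 0 -1 0 0 0;0.5 0 0 -0.6 0 0 0;0.5 0 0 0 0 0 0"

```text
clock: 9.9
ee_pos: [0.5522, -0.2519, 0.0989]
orientation: [0.003, -0.188, 0.982, -0.003]
contact_force: [-0.6, -0.1, 0.9]
width: 0.0427
gripper_force: 0.0
```

Run:
```python
from h import *
turn();rel([(.4525,-.027,.095),(.4525,-.027,-.024)])
p,d=imaging.snapshot("wrist");c=imaging.camera_params("wrist")
for b in wplugs(p,c):print(b)
p,d=imaging.snapshot("top")
for b in plugs(p,imaging.camera_params("top"),amin=8):
    if b[2][0]<.6:print("top",b)
```

```text
turn to nominal 0 [-0.079  0.051 -0.007]
t 9.9 p [ 0.5522 -0.2519  0.0989] j [-0.62  0.55  1.29  0.    1.29 -2.57] F [-0.6 -0.1  0.9] w 0.0427 g 0.0
[ 0.4525 -0.027   0.095 ] -> [0.385 9.835 0.089]
[ 0.4525 -0.027  -0.024 ] -> [0.021 0.033 4.76 ]
(array([626. , 170.2]), np.int32(468), array([ 0.4512, -0.0455,  0.02  ]))
(array([347.3, 176.7]), np.int32(860), array([ 0.5331, -0.237 ,  0.02  ]))
top (array([531.8, 211.8]), np.int32(107), array([ 0.556 , -0.6467,  0.022 ]))
top (array([273.7, 223.4]), np.int32(53), array([0.5064, 0.0438, 0.022 ]))
```

Request:
carry_out --steps "0.6 0.03 0.82 0 0 0 0;0.6 0.03 0.82 0 0 0 0;0.6 0.03 0.82 0 0 0 0;0.6 0.03 0.82 0 0 0 0;0.6 0.03 0.82 0 0 0 0;0.6 0.03 0.82 0 0 0 0;0.6 0.03 0.82 0 0 0 0;0.6 0.03 0.82 0 0 0 0;0.6 0.03 0.82 0 0 0 0;0.6 0.03 0.82 0 0 0 0"

```text
clock: 10.83
ee_pos: [0.4667, -0.0621, 0.0934]
orientation: [-0.001, -0.188, 0.982, 0.001]
contact_force: [0.3, 0.1, -0.1]
width: 0.0512
gripper_force: 0.0
```

Request:
carry_out --steps "0.6 0.03 0.82 0 0 0 0;0.6 0.03 0.82 0 0 0 0;0.6 0 0 0 0 0 0;0.6 0 0 0 0 0 0"

```text
clock: 11.17
ee_pos: [0.4507, -0.0249, 0.0938]
orientation: [-0.001, -0.189, 0.982, 0.0]
contact_force: [-0.1, -0.1, 0.0]
width: 0.051
gripper_force: 0.0
```

```bash
cat >> h.py <<'E'
def wp():
    p,d=imaging.snapshot("wrist");c=imaging.camera_params("wrist")
    for b in wplugs(p,c):print("wrist",b)
def tp():
    p,d=imaging.snapshot("top")
    for b in plugs(p,imaging.camera_params("top"),amin=8):
        if b[2][0]<.62 and b[2][1]>-.5:print("top",b)
E
python3 - <<'E'
from h import *
turn();rel([(.4525,-.027,.095),(.4525,-.027,-.024)]);wp();tp()
E
```

```text
turn to nominal 0 [ 0.01  -0.012  0.007]
t 11.17 p [ 0.4507 -0.0249  0.0938] j [-0.32  0.32  1.72 -0.    1.1  -2.27] F [-0.1 -0.1  0. ] w 0.051 g 0.0
[ 0.4525 -0.027   0.095 ] -> [-0.035 -0.103 -0.047]
[ 0.4525 -0.027  -0.024 ] -> [-5.00e-03 -4.00e-03  4.76e+00]
wrist (array([315.8, 188.4]), np.int32(801), array([ 0.4493, -0.03  ,  0.02  ]))
wrist (array([  8.3, 198.7]), np.int32(491), array([ 0.5437, -0.2447,  0.02  ]))
wrist (array([368.2, 278.2]), np.int32(506), array([0.5052, 0.0385, 0.02  ]))
top (array([379.6, 215.7]), np.int32(53), array([ 0.5344, -0.2367,  0.022 ]))
```

Request:
carry_out --steps "0.6 0 -0.12 0.8 0 0 0;0.6 0 0 0.8 0 0 0;0.6 0 0 0.8 0 0 0;0.6 0 0 0.8 0 0 0;0.6 0 0 0.8 0 0 0;0.6 0 0 0.5 0 0 0;0.6 0 0 0.25 0 0 0;0.6 0 0 0 0 0 0;0.2 0 0 0 0 0 0;0.2 0 0 0 0 0 0"

```text
clock: 12.1
ee_pos: [0.453, -0.0288, -0.0237]
orientation: [0.001, -0.188, 0.982, -0.0]
contact_force: [0.3, -0.1, 0.4]
width: 0.0281
gripper_force: 0.0
```

Request:
carry_out --steps "0.2 0 0 0 0 0 0;0.2 0 0 0 0 0 0;0.2 0 0 0 0 0 0;0.2 0 0 -0.5 0 0 0;0.2 0 0 -0.9 0 0 0;0.2 0 0 -1 0 0 0;0.2 0 0 -1 0 0 0;0.2 0 0 -0.8 0 0 0;0.2 0 0 0 0 0 0"

```text
clock: 12.85
ee_pos: [0.4541, -0.0288, 0.084]
orientation: [0.003, -0.188, 0.982, -0.002]
contact_force: [-0.1, -0.2, -0.0]
width: 0.0172
gripper_force: 10.8
```

Run:
```python
from h import *
turn();rel([(.520,-.280,.08)])
```

```text
turn to nominal 0 [-0.05   0.059 -0.005]
t 12.85 p [ 0.4541 -0.0288  0.084 ] j [-0.32  0.34  1.73  0.    1.06 -2.27] F [-0.1 -0.2 -0. ] w 0.0172 g 10.8
[ 0.52 -0.28  0.08] -> [  1.263 -10.31    0.2  ]
```

Width 17 mm means it now holds the stub at the commanded opening; close fully to tighten it, then check.

Request:
carry_out --steps "0 0 0 0 0 0 0;0 0 0 0 0 0 0;0 0 0 0 0 0 0"

```text
clock: 13.1
ee_pos: [0.4517, -0.0282, 0.0796]
orientation: [-0.001, -0.188, 0.982, 0.001]
contact_force: [-0.8, 0.2, -0.8]
width: 0.0157
gripper_force: 48.8
```

Run:
```python
from h import *
rel([(.520,-.280,.08)])
p,d=imaging.snapshot("wrist");cv2.imwrite("pics/w5.png",p[100:400,100:540])
tp()
```

```text
t 13.1 p [ 0.4517 -0.0282  0.0796] j [-0.32  0.35  1.74  0.    1.06 -2.27] F [-0.8  0.2 -0.8] w 0.0157 g 48.8
[ 0.52 -0.28  0.08] -> [  1.179 -10.37   -0.032]
top (array([379.7, 215.8]), np.int32(53), array([ 0.5343, -0.2369,  0.022 ]))
```

View pics/w5.png

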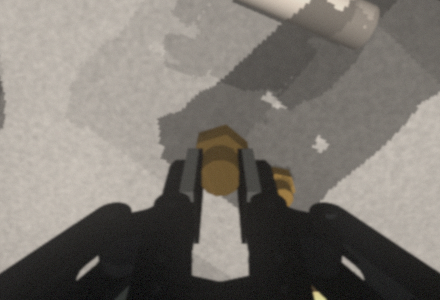

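Plug held by its stub, plug B visible behind at right. Carry it to the pot, slightly higher.

Request:
carry_out --steps "0 0.09 -0.5 -0.3 0 0 0;0 0.09 -0.8 -0.2 0 0 0;0 0.09 -0.8 0 0 0 0;0 0.09 -0.8 0 0 0 0;0 0.09 -0.8 0 0 0 0;0 0.09 -0.8 0 0 0 0;0 0.09 -0.8 0 0 0 0;0 0.09 -0.8 0 0 0 0;0 0.09 -0.8 0 0 0 0;0 0.09 -0.8 0 0 0 0"

```text
clock: 14.03
ee_pos: [0.5026, -0.2175, 0.0932]
orientation: [-0.0, -0.188, 0.982, 0.0]
contact_force: [0.0, 0.2, -1.3]
width: 0.0156
gripper_force: 48.8
```

Request:
carry_out --steps "0 0.09 -0.8 0 0 0 0;0 0.09 -0.8 0 0 0 0;0 0.09 -0.8 0 0 0 0;0 0 -0.27 0 0 0 0;0 0 0 0.8 0 0 0;0 0 0 0.8 0 0 0;0 0 0 0.8 0 0 0;0 0 0 0.4 0 0 0;0 0 0 0 0 0 0"

```text
clock: 14.78
ee_pos: [0.5198, -0.2793, 0.0211]
orientation: [-0.001, -0.188, 0.982, 0.002]
contact_force: [-0.0, -0.1, 0.0]
width: 0.0159
gripper_force: 48.9
```

Request:
carry_out --steps "0.5 0 0 0 0 0 0;0.5 0 0 0 0 0 0;0.5 0 0 0 0 0 0;0.5 0 0 0 0 0 0;0.5 0 0 -0.8 0 0 0;0.5 0 0 -1 0 0 0;0.5 0 0 -1 0 0 0;0.5 0 0 0 0 0 0"

```text
clock: 15.45
ee_pos: [0.5229, -0.2816, 0.0986]
orientation: [0.003, -0.188, 0.982, -0.004]
contact_force: [0.1, 0.1, 1.2]
width: 0.0428
gripper_force: 0.0
```

Run:
```python
from h import *
turn();rel([(.505,.0435,.095)]);wp();tp()
```

```text
turn to nominal 0 [-0.094  0.052 -0.006]
t 15.45 p [ 0.5229 -0.2816  0.0986] j [-0.69  0.53  1.33  0.    1.27 -2.64] F [0.1 0.1 1.2] w 0.0428 g 0.0
[0.505  0.0435 0.095 ] -> [-4.135 12.352  0.062]
wrist (array([316.6, 160. ]), np.int32(922), array([ 0.5005, -0.293 ,  0.02  ]))
wrist (array([366.5, 224. ]), np.int32(868), array([ 0.5336, -0.2376,  0.02  ]))
top (array([273.7, 223.5]), np.int32(49), array([0.5062, 0.0439, 0.022 ]))
```

Two plugs in. Now plug B.

Request:
carry_out --steps "0.6 -0.27 0.82 0 0 0 0;0.6 -0.27 0.82 0 0 0 0;0.6 -0.27 0.82 0 0 0 0;0.6 -0.27 0.82 0 0 0 0;0.6 -0.27 0.82 0 0 0 0;0.6 -0.27 0.82 0 0 0 0;0.6 -0.27 0.82 0 0 0 0;0.6 -0.27 0.82 0 0 0 0;0.6 -0.27 0.82 0 0 0 0;0.6 -0.27 0.82 0 0 0 0"

```text
clock: 16.38
ee_pos: [0.5072, -0.0634, 0.0922]
orientation: [-0.001, -0.188, 0.982, 0.0]
contact_force: [0.7, 0.3, -0.6]
width: 0.051
gripper_force: 0.0
```

Request:
carry_out --steps "0.6 -0.27 0.82 0 0 0 0;0.6 -0.27 0.82 0 0 0 0;0.6 -0.27 0.82 0 0 0 0;0.6 -0.27 0.82 0 0 0 0;0.6 -0.27 0.82 0 0 0 0;0.6 0 0 0 0 0 0;0.6 0 0 0 0 0 0"

```text
clock: 16.97
ee_pos: [0.501, 0.0437, 0.0925]
orientation: [-0.001, -0.189, 0.982, 0.0]
contact_force: [0.4, -0.5, -0.1]
width: 0.0515
gripper_force: 0.0
```

Run:
```python
from h import *
turn();rel([(.505,.0435,.095),(.505,.0435,-.026)]);wp();tp()
```

```text
turn to nominal 0 [ 0.007 -0.015  0.013]
t 16.97 p [0.501  0.0437 0.0925] j [-0.15  0.4   1.59 -0.    1.15 -2.1 ] F [ 0.4 -0.5 -0.1] w 0.0515 g 0.0
[0.505  0.0435 0.095 ] -> [-0.146 -0.066 -0.102]
[ 0.505   0.0435 -0.026 ] -> [-7.00e-03 -3.00e-03  4.84e+00]
wrist (array([318.7, 198. ]), np.int32(773), array([0.5051, 0.0432, 0.02  ]))
top (array([379.6, 215.8]), np.int32(54), array([ 0.5343, -0.2368,  0.022 ]))
top (array([402. , 229.2]), np.int32(47), array([ 0.5002, -0.2963,  0.022 ]))
```

Request:
carry_out --steps "0.6 -0.15 -0.05 0.8 0 0 0;0.6 0 0 0.8 0 0 0;0.6 0 0 0.8 0 0 0;0.6 0 0 0.8 0 0 0;0.6 0 0 0.8 0 0 0;0.6 0 0 0.5 0 0 0;0.6 0 0 0.3 0 0 0;0.6 0 0 0 0 0 0;0.2 0 0 0 0 0 0;0.1 0 0 0 0 0 0"

```text
clock: 17.9
ee_pos: [0.506, 0.0429, -0.0261]
orientation: [0.001, -0.188, 0.982, -0.0]
contact_force: [0.0, 0.8, 1.2]
width: 0.0278
gripper_force: 0.4
```

Request:
carry_out --steps "0 0 0 0 0 0 0;0 0 0 0 0 0 0;0 0 0 0 0 0 0;0 0 0 -0.5 0 0 0;0 0 0 -0.9 0 0 0;0 0 0 -1 0 0 0;0 0 0 -1 0 0 0;0 0 0 -1 0 0 0;0 0 0 -0.6 0 0 0;0 0 0 0 0 0 0"

```text
clock: 18.73
ee_pos: [0.5072, 0.043, 0.102]
orientation: [0.004, -0.188, 0.982, -0.001]
contact_force: [-1.0, 0.5, 0.3]
width: 0.0148
gripper_force: 73.0
```

Run:
```python
from h import *
turn();rel([(.556,-.272,.09)])
```

```text
turn to nominal 0 [-0.043  0.074 -0.007]
t 18.73 p [0.5072 0.043  0.102 ] j [-0.15  0.4   1.56 -0.    1.17 -2.1 ] F [-1.   0.5  0.3] w 0.0148 g 73.0
[ 0.556 -0.272  0.09 ] -> [  2.843 -12.429   0.508]
```

Request:
carry_out --steps "0 0.19 -0.6 0 0 0 0;0 0.19 -0.8 0 0 0 0;0 0.19 -0.8 0 0 0 0;0 0.19 -0.8 0 0 0 0;0 0.19 -0.8 0 0 0 0;0 0.19 -0.8 0 0 0 0;0 0.19 -0.8 0 0 0 0;0 0.19 -0.8 0 0 0 0;0 0.19 -0.8 0 0 0 0;0 0.19 -0.8 0 0 0 0"

```text
clock: 19.57
ee_pos: [0.533, -0.1564, 0.0975]
orientation: [-0.0, -0.188, 0.982, 0.0]
contact_force: [0.7, 0.0, -1.2]
width: 0.0153
gripper_force: 73.1
```

Request:
carry_out --steps "0 0.19 -0.8 0 0 0 0;0 0.19 -0.8 0 0 0 0;0 0.19 -0.8 0 0 0 0;0 0.19 -0.8 0 0 0 0;0 0.19 -0.7 0 0 0 0;0 0 0 0 0 0 0"

```text
clock: 20.07
ee_pos: [0.5471, -0.2579, 0.0972]
orientation: [-0.0, -0.187, 0.982, -0.0]
contact_force: [0.1, -0.2, 0.1]
width: 0.0154
gripper_force: 73.0
```

Run:
```python
from h import *
rel([(.552,-.275,.025)])
p,d=imaging.snapshot("wrist");cv2.imwrite("pics/w6.png",p[80:380,120:520]);tp()
```

```text
t 20.07 p [ 0.5471 -0.2579  0.0972] j [-0.64  0.56  1.29 -0.    1.29 -2.58] F [ 0.1 -0.2  0.1] w 0.0154 g 73.0
[ 0.552 -0.275  0.025] -> [ 0.066 -0.707  2.888]
```

View pics/w6.png

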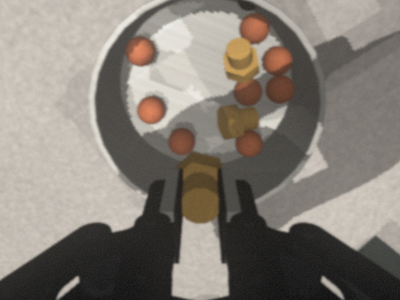

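Both plugs are in the pot, at (240,60) and (238,122) in the crop, with free space left of centre. Drop the third there.

Request:
carry_out --steps "0 0.4 -0.7 0.4 0 0 0;0 0 0 0.8 0 0 0;0 0 0 0.8 0 0 0;0 0 0 0.6 0 0 0;0 0 0 0.3 0 0 0;0 0 0 0 0 0 0;0.5 0 0 0 0 0 0;0.5 0 0 0 0 0 0;0.5 0 0 0 0 0 0;0.5 0 0 0 0 0 0"

```text
clock: 21.0
ee_pos: [0.5448, -0.275, 0.0266]
orientation: [0.001, -0.188, 0.982, -0.001]
contact_force: [-0.1, -0.1, 0.4]
width: 0.0427
gripper_force: 0.0
```

Request:
carry_out --steps "0.5 0 0 -0.8 0 0 0;0.5 0 0 -1 0 0 0;0.5 0 0 -1 0 0 0;0.5 0 0 -1 0 0 0;0.5 0 0 -1 0 0 0;0.5 0 0 -1 0 0 0;0.5 0 0 -1 0 0 0;0.5 0 0 0 0 0 0"

```text
clock: 21.67
ee_pos: [0.5459, -0.2759, 0.2016]
orientation: [0.003, -0.188, 0.982, -0.004]
contact_force: [-0.5, -0.2, 0.3]
width: 0.0428
gripper_force: 0.0
```

Run:
```python
from h import *
wp();turn()
# rod axis from the scene and top clouds, upper free part
for n,t in(("scene",(.6,.21)),("top",(.6,.21))):
    p,d=imaging.snapshot(n);Q=cloud(d,imaging.camera_params(n))
    for nm,(x,y) in dict(fm=(.634,.163),rod=(.612,.212),fp=(.573,.315)).items():
        for lo,hi in((.14,.16),(.16,.18),(.18,.2),(.2,.21)):
            m=(np.hypot(Q[...,0]-x,Q[...,1]-y)<.03)&(Q[...,2]>lo)&(Q[...,2]<hi)
            if m.sum()>3:print(n,nm,lo,m.sum(),Q[m].mean(0).round(4))
tp();rel([])
```

```text
wrist (array([366.2, 131. ]), np.int32(576), array([ 0.4984, -0.2448,  0.02  ]))
wrist (array([323.7, 160. ]), np.int32(403), array([ 0.5422, -0.2737,  0.02  ]))
wrist (array([363.1, 175.5]), np.int32(484), array([ 0.5421, -0.2288,  0.02  ]))
turn to nominal 0 [-0.061  0.036 -0.008]
scene fm 0.14 50 [0.6378 0.1643 0.1505]
scene fm 0.16 54 [0.6328 0.162  0.1701]
scene fm 0.18 26 [0.6269 0.1602 0.1837]
scene rod 0.14 53 [0.6176 0.2151 0.1501]
scene rod 0.16 54 [0.6122 0.2128 0.1701]
scene rod 0.18 54 [0.6067 0.2108 0.1896]
scene rod 0.2 31 [0.6027 0.209  0.2048]
scene fp 0.14 59 [0.5769 0.3164 0.1508]
scene fp 0.16 55 [0.5717 0.3144 0.171 ]
scene fp 0.18 28 [0.5659 0.313  0.1835]
top fm 0.14 7 [0.6332 0.1584 0.1494]
top fm 0.16 8 [0.6293 0.1562 0.1691]
top fm 0.18 32 [0.6235 0.1595 0.1853]
top rod 0.14 11 [0.6136 0.2103 0.1492]
top rod 0.16 13 [0.6084 0.2072 0.1715]
top rod 0.18 13 [0.604  0.206  0.1913]
top rod 0.2 6 [0.5975 0.2033 0.2062]
top fp 0.14 19 [0.5731 0.3126 0.1506]
top fp 0.16 21 [0.5678 0.3101 0.1712]
top fp 0.18 33 [0.5629 0.3127 0.1851]
t 21.87 p [ 0.544  -0.2745  0.1947] j [-0.66  0.49  1.12 -0.    1.54 -2.61] F [ 0.  -0.3 -0.6] w 0.043 g 0.0
```

All three plugs are in the pot. Now the rod: axis at z=0.17 is about (0.609,0.212), leaning 16°. Approach above it.

Run:
```python
from h import *
rel([(.575,.199,.27)]);turn(16);
print(nominal(0).inv().apply(nominal(16).as_matrix()[:,2]))
```

```text
t 21.87 p [ 0.544  -0.2745  0.1947] j [-0.66  0.49  1.12 -0.    1.54 -2.61] F [ 0.  -0.3 -0.6] w 0.043 g 0.0
[0.575 0.199 0.27 ] -> [-8.141 17.151 -2.993]
turn to nominal 16 [ 0.016 -3.21  -0.011]
[-2.75637356e-01  1.67179348e-17  9.61261696e-01]
```

Request:
carry_out --steps "0.4 -0.37 0.78 -0.3 0 0 0;0.4 -0.37 0.78 -0.3 0 0 0;0.4 -0.37 0.78 -0.3 0 0 0;0.4 -0.37 0.78 -0.3 0 0 0;0.4 -0.37 0.78 -0.3 0 0 0;0.4 -0.37 0.78 -0.3 0 0 0;0.4 -0.37 0.78 -0.3 0 0 0;0.4 -0.37 0.78 -0.3 0 0 0;0.4 -0.37 0.78 -0.3 0 0 0;0.4 -0.37 0.78 -0.3 0 0 0"

```text
clock: 22.7
ee_pos: [0.558, -0.0583, 0.2697]
orientation: [-0.001, -0.188, 0.982, 0.001]
contact_force: [-0.1, 0.4, 0.5]
width: 0.0342
gripper_force: 0.0
```

Request:
carry_out --steps "0.4 -0.37 0.78 0 0 0 0;0.4 -0.37 0.78 0 0 0 0;0.4 -0.37 0.78 0 0 0 0;0.4 -0.37 0.78 0 0 0 0;0.4 -0.37 0.78 0 0 0 0;0.4 -0.37 0.78 0 0 0 0;0.4 -0.37 0.78 0 0 0 0;0.4 -0.37 0.78 0 0 0 0;0.4 -0.37 0.78 0 0 0 0;0.4 -0.37 0.78 0 0 0 0"

```text
clock: 23.53
ee_pos: [0.5721, 0.1569, 0.2693]
orientation: [-0.001, -0.188, 0.982, 0.0]
contact_force: [1.4, 0.2, -0.6]
width: 0.0342
gripper_force: 0.0
```

Request:
carry_out --steps "0.4 -0.37 0.78 0 0 0 0;0.4 -0.37 0.78 0 0 0 0;0.4 0 0 0 0 -0.8 0;0.4 0 0 0 0 -0.8 0;0.4 0 0 0 0 -0.8 0;0.4 0 0 0 0 -0.8 0;0.4 0 0 0 0 0 0;0.4 0 0 0 0 0 0"

```text
clock: 24.2
ee_pos: [0.5745, 0.1987, 0.27]
orientation: [0.135, -0.186, 0.973, 0.026]
contact_force: [0.4, 0.5, 0.1]
width: 0.0343
gripper_force: 0.0
```

Run:
```python
from h import *
turn(16);rel([(.5888,.2041,.2461),(.617,.2153,.1404)])
p,d=imaging.snapshot("wrist");cv2.imwrite("pics/w7.png",p)
```

```text
turn to nominal 16 [ 0.001 -0.033 -0.014]
t 24.2 p [0.5745 0.1987 0.27  ] j [ 0.1   0.3   1.23  0.08  1.34 -1.85] F [0.4 0.5 0.1] w 0.0343 g 0.0
[0.5888 0.2041 0.2461] -> [-0.327 -0.009  1.088]
[0.617  0.2153 0.1404] -> [-1.400e-02 -1.000e-03  4.399e+00]
```

View pics/w7.png

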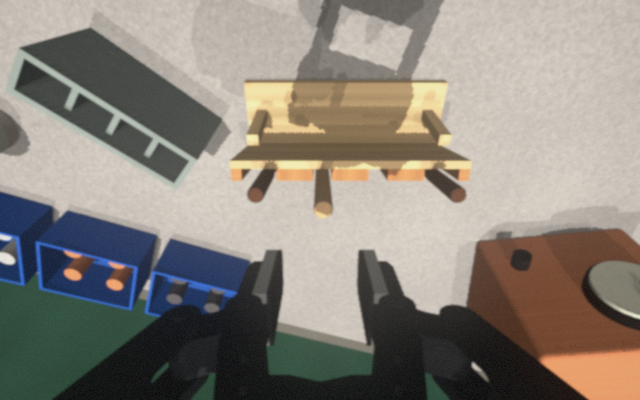

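Wrist view: rod top at (322,208) between the two file handles at (260,190) and (450,190). Check the rod in tool coordinates.

Run:
```python
from h import *
o,T=st();p,d=imaging.snapshot("wrist");Q=cloud(d,imaging.camera_params("wrist"))
tl=T.inv().apply((Q-o["ee_pos"]).reshape(-1,3)).reshape(Q.shape)*1000
for a in((210,322),(206,322),(202,322),(195,322),(188,322),(180,322)):
    row=tl[a[0],300:345];print(a,tl[a].round(1),"width",row[np.abs(row[:,2]-tl[a][2])<15][[0,-1],1].round(1))
```

```text
(210, 322) [-7.   1.2 54.8] width [-4.5  7.7]
(206, 322) [-4.2  1.2 55.5] width [-4.5  8.4]
(202, 322) [-1.1  1.2 55.1] width [-4.6  7.7]
(195, 322) [ 0.3  1.3 66.9] width [-4.   7.5]
(188, 322) [ 0.7  1.4 83.5] width [-4.3  7.2]
(180, 322) [  0.6   1.5 107.8] width [-3.7  6.9]
```

Request:
carry_out --steps "0.4 -0.27 0.05 0.5 0 0 0;0.4 0 0 0.8 0 0 0;0.4 0 0 0.8 0 0 0;0.4 0 0 0.8 0 0 0;0.4 0 0 0.8 0 0 0;0.4 0 0 0.8 0 0 0;0.4 0 0 0.6 0 0 0;0.4 0 0 0.4 0 0 0;0.4 0 0 0 0 0 0" --squeeze 90

```text
clock: 25.05
ee_pos: [0.6158, 0.2167, 0.1369]
orientation: [0.134, -0.186, 0.973, 0.026]
contact_force: [-0.1, 0.3, -0.5]
width: 0.034
gripper_force: 0.0
```

Request:
carry_out --steps "0.2 0 0 0 0 0 0;0 0 0 0 0 0 0;0 0 0 0 0 0 0;0 0 0 0 0 0 0;0 0 0 0 0 0 0;0 0 0 0 0 0 0"

```text
clock: 25.55
ee_pos: [0.6163, 0.2166, 0.1411]
orientation: [0.137, -0.186, 0.973, 0.026]
contact_force: [1.1, -0.1, 1.0]
width: 0.012
gripper_force: 87.6
```

Run:
```python
from h import *
turn(16);rel([])
```

```text
turn to nominal 16 [-0.006  0.016 -0.008]
t 25.55 p [0.6163 0.2166 0.1411] j [ 0.13  0.47  1.34  0.08  1.06 -1.85] F [ 1.1 -0.1  1. ] w 0.012 g 87.6
```

Request:
carry_out --steps "0 0 0 -0.5 0 0 0;0 0 0 -0.8 0 0 0;0 0 0 -0.9 0 0 0;0 0 0 -0.9 0 0 0;0 0 0 -0.9 0 0 0;0 0 0 -0.9 0 0 0;0 0 0 -0.9 0 0 0;0 0 0 -0.9 0 0 0;0 0 0 -0.9 0 0 0;0 0 0 -0.4 0 0 0"

```text
clock: 26.38
ee_pos: [0.5646, 0.196, 0.3359]
orientation: [0.139, -0.186, 0.972, 0.026]
contact_force: [0.4, -0.7, 0.2]
width: 0.0118
gripper_force: 87.6
```

Request:
carry_out --steps "0 0 0 0 0 0.8 0;0 0 0 0 0 0.8 0;0 0 0 0 0 0.8 0;0 0 0 0 0 0.8 0;0 0 0 0 0 0 0;0 0 0 0 0 0 0"

```text
clock: 26.88
ee_pos: [0.5653, 0.1964, 0.3312]
orientation: [-0.0, -0.188, 0.982, 0.0]
contact_force: [0.4, 0.7, 0.4]
width: 0.0122
gripper_force: 87.7
```

Run:
```python
from h import *
turn(0);rel([(.4795,-.2615,.31),(.4795,-.2615,.215),(.4795,-.2615,.126)]);tp()
p,d=imaging.snapshot("top");cv2.imwrite("pics/t8.png",cv2.resize(p[170:280,340:440],None,fx=5,fy=5));np.save("pics/t8.npy",p)
c=imaging.camera_params("top");h=cv2.cvtColor(p,cv2.COLOR_BGR2HSV);m=(h[...,0]<14)&(h[...,1]>120)&(h[...,2]>60);m[:,:340]=0;m[:,440:]=0;m[:170]=0;m[280:]=0
for b in blobs(m,8):print("stone",b[1][4],(plane(b[2],c,.017)[0]-[.5315,-.261,0]).round(3))
# rod in hand from wrist depth
o,T=st();p,d=imaging.snapshot("wrist");cv2.imwrite("pics/w8.png",p)
for n in("scene",):
    p,d=imaging.snapshot(n);Q=cloud(d,imaging.camera_params(n));tl=T.inv().apply((Q-o["ee_pos"]).reshape(-1,3)).reshape(Q.shape)*1000
    for lo in range(-30,130,20):
        m=(np.abs(tl[...,0])<25)&(np.abs(tl[...,1])<20)&(tl[...,2]>lo)&(tl[...,2]<lo+20)
        if m.sum()>3:print(lo,m.sum(),tl[m].mean(0).round(1),tl[m].max(0).round(0))
```

```text
turn to nominal 0 [ 0.005 -0.004 -0.005]
t 26.88 p [0.5653 0.1964 0.3312] j [ 0.14  0.42  0.84  0.    1.87 -1.81] F [0.4 0.7 0.4] w 0.0122 g 87.7
[ 0.4795 -0.2615  0.31  ] -> [  9.954 -15.753   0.846]
[ 0.4795 -0.2615  0.215 ] -> [-1.0e-03 -2.0e-03  3.8e+00]
[ 0.4795 -0.2615  0.126 ] -> [-1.00e-03 -2.00e-03  3.56e+00]
top (array([376.2, 212.5]), np.int32(61), array([ 0.5427, -0.2277,  0.022 ]))
top (array([393.3, 212.8]), np.int32(35), array([ 0.5433, -0.2733,  0.022 ]))
top (array([383.2, 229. ]), np.int32(69), array([ 0.4995, -0.2464,  0.022 ]))
stone 40 [ 0.045 -0.002  0.017]
stone 46 [ 0.037 -0.043  0.017]
stone 38 [0.026 0.047 0.017]
stone 42 [-0.012  0.03   0.017]
stone 47 [-0.011 -0.057  0.017]
stone 47 [-0.029  0.044  0.017]
stone 33 [-0.054  0.015  0.017]
-30 61 [ -3.   -2.9 -20.3] [  2.   4. -10.]
-10 59 [-2.9 -2.8 -0.5] [ 3.  4. 10.]
10 56 [-3.1 -2.7 19.2] [ 3.  5. 30.]
30 55 [-2.7 -2.8 39.6] [ 3.  5. 49.]
50 51 [-2.8 -3.1 59.6] [ 2.  5. 70.]
70 50 [-2.8 -2.7 79.9] [ 4.  4. 90.]
90 47 [-3.  -2.7 99.8] [  3.   5. 109.]
110 18 [ -2.8  -2.6 113.8] [  2.   5. 119.]
```

View pics/t8.png

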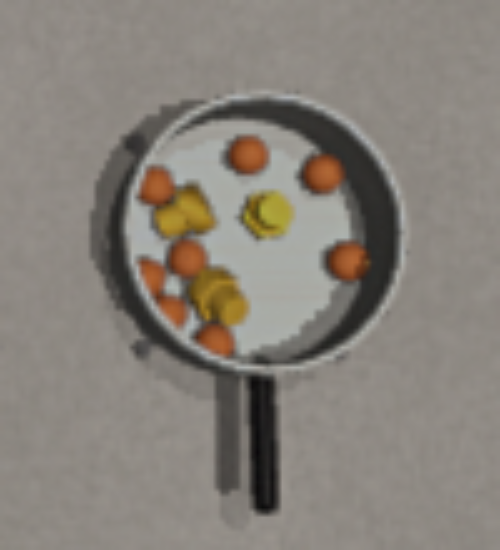

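Rod vertical in hand with its foot 119 mm beyond the TCP; all eight stones and three plugs are in the pot (stone near the handle at (215,340) in the crop). Square the tool with the world axes, which also gives joint 6 more margin, and carry the rod over the pot.

Request:
carry_out --steps "0 0 0 0 0 0 0.868;0 0 0 0 0 0 0.868;0 0 0 0 0 0 0.868;0 0 0 0 0 0 0.868;0 0 0 0 0 0 0.868;0 0.15 -0.84 0 0 0 0;0 0.15 -0.84 0 0 0 0;0 0.15 -0.84 0 0 0 0;0 0.15 -0.84 0 0 0 0;0 0.15 -0.84 0 0 0 0"

```text
clock: 27.92
ee_pos: [0.5452, 0.0902, 0.3331]
orientation: [0.001, 0.0, 1.0, 0.0]
contact_force: [1.1, -0.0, 0.2]
width: 0.0122
gripper_force: 87.8
```

Request:
carry_out --steps "0 0.15 -0.84 0 0 0 0;0 0.15 -0.84 0 0 0 0;0 0.15 -0.84 0 0 0 0;0 0.15 -0.84 0 0 0 0;0 0.15 -0.84 0 0 0 0;0 0.15 -0.84 0 0 0 0;0 0.15 -0.84 0 0 0 0;0 0.15 -0.84 0 0 0 0;0 0.15 -0.84 0 0 0 0;0 0.15 -0.84 0 0 0 0"

```text
clock: 28.75
ee_pos: [0.5075, -0.1196, 0.3331]
orientation: [0.001, 0.0, 1.0, -0.0]
contact_force: [0.2, 0.4, -0.5]
width: 0.0119
gripper_force: 87.8
```

Request:
carry_out --steps "0 0.15 -0.84 0 0 0 0;0 0.15 -0.84 0 0 0 0;0 0.15 -0.84 0 0 0 0;0 0.15 -0.84 0 0 0 0;0 0.15 -0.84 0 0 0 0;0 0.15 -0.84 0 0 0 0;0 0.15 -0.84 0 0 0 0;0 0 0 0.8 0 0 0;0 0 0 0.8 0 0 0;0 0 0 0 0 0 0"

```text
clock: 29.58
ee_pos: [0.4805, -0.2651, 0.2895]
orientation: [-0.002, 0.001, 1.0, 0.002]
contact_force: [-0.0, 0.3, -1.0]
width: 0.012
gripper_force: 87.9
```

Run:
```python
from h import *
RYs=RY
rel([(.4815,-.267,.215),(.4815,-.267,.131)]);
o,T=st();N=R.from_matrix(np.diag([-1,1,-1.]));print("turn",(np.degrees((T.inv()*N).as_rotvec())/5).round(3))
p,d=imaging.snapshot("scene");Q=cloud(d,imaging.camera_params("scene"))
for z in(.12,.15,.18):
    m=(np.hypot(Q[...,0]-.485,Q[...,1]+.267)<.03)&(np.abs(Q[...,2]-z)<.008);print("rod face",z,m.sum(),Q[m].mean(0).round(4))
p,d=imaging.snapshot("top");Q=cloud(d,imaging.camera_params("top"))
m=(np.hypot(Q[...,0]-.485,Q[...,1]+.267)<.05)&(Q[...,2]>.09)&(Q[...,2]<.17);print("top",m.sum(),Q[m].mean(0).round(4) if m.any() else "")
```

```text
t 29.58 p [ 0.4805 -0.2651  0.2895] j [-0.72  0.33  1.1   0.    1.71 -2.29] F [-0.   0.3 -1. ] w 0.012 g 87.9
[ 0.4815 -0.267   0.215 ] -> [-0.052 -0.087  2.981]
[ 0.4815 -0.267   0.131 ] -> [-0.013 -0.012  3.36 ]
turn [ 0.042 -0.044 -0.018]
rod face 0.12 0 [nan nan nan]
rod face 0.15 0 [nan nan nan]
rod face 0.18 28 [ 0.4836 -0.2636  0.1806]
top 0 <stdin>:7: RuntimeWarning: Mean of empty slice.
  ret = um.true_divide(
```

Request:
carry_out --steps "0 -0.12 0 0.8 0 0 0;0 0 0 0.8 0 0 0;0 0 0 0.8 0 0 0;0 0 0 0.8 0 0 0;0 0 0 0.8 0 0 0;0 0 0 0.6 0 0 0;0 0 0 0.4 0 0 0;0 0 0 0.4 0 0 0;0 0 0 0.4 0 0 0;0 0 0 0 0 0 0"

```text
clock: 30.52
ee_pos: [0.485, -0.2655, 0.1476]
orientation: [-0.0, 0.0, 1.0, 0.0]
contact_force: [-0.3, 0.3, -0.2]
width: 0.0119
gripper_force: 87.9
```

Run:
```python
from h import *
rel([(.4805,-.261,.131)])
p,d=imaging.snapshot("scene");cv2.imwrite("pics/s9.png",cv2.resize(p[90:230,190:330],None,fx=4,fy=4))
```

```text
t 30.52 p [ 0.485  -0.2655  0.1476] j [-0.72  0.42  1.37  0.    1.35 -2.29] F [-0.3  0.3 -0.2] w 0.0119 g 87.9
[ 0.4805 -0.261   0.131 ] -> [0.18  0.181 0.662]
```

View pics/s9.png

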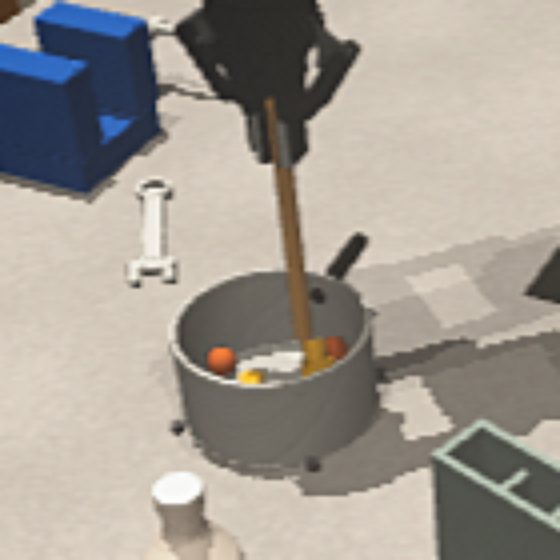

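Request:
carry_out --steps "0 0 0 0.3 0 0 0;0 0 0 0.3 0 0 0;0 0 0.1 0 0 0 0;0 0 0.1 0 0 0 0;0 0 0.04 0 0 0 0;0 0 0 0 0 0 0"

```text
clock: 31.07
ee_pos: [0.4851, -0.2597, 0.133]
orientation: [0.0, 0.0, 1.0, -0.0]
contact_force: [0.2, -0.5, -1.4]
width: 0.0122
gripper_force: 87.8
```

Run:
```python
from h import *
rel([])
r0=.051;a=np.radians(180+np.arange(0,361,10));X=r0*np.cos(a);Y=r0*np.sin(a)
for i in range(36): print(i,f"0 {-(X[i+1]-X[i])/.025:.2f} {(Y[i+1]-Y[i])/.025:.2f} 0 0 0 0",end=";" if i%9<8 else "\n")
```

```text
t 31.07 p [ 0.4851 -0.2597  0.133 ] j [-0.71  0.43  1.4  -0.    1.31 -2.28] F [ 0.2 -0.5 -1.4] w 0.0122 g 87.8
0 0 -0.03 -0.35 0 0 0 0;1 0 -0.09 -0.34 0 0 0 0;2 0 -0.15 -0.32 0 0 0 0;3 0 -0.20 -0.29 0 0 0 0;4 0 -0.25 -0.25 0 0 0 0;5 0 -0.29 -0.20 0 0 0 0;6 0 -0.32 -0.15 0 0 0 0;7 0 -0.34 -0.09 0 0 0 0;8 0 -0.35 -0.03 0 0 0 0
9 0 -0.35 0.03 0 0 0 0;10 0 -0.34 0.09 0 0 0 0;11 0 -0.32 0.15 0 0 0 0;12 0 -0.29 0.20 0 0 0 0;13 0 -0.25 0.25 0 0 0 0;14 0 -0.20 0.29 0 0 0 0;15 0 -0.15 0.32 0 0 0 0;16 0 -0.09 0.34 0 0 0 0;17 0 -0.03 0.35 0 0 0 0
18 0 0.03 0.35 0 0 0 0;19 0 0.09 0.34 0 0 0 0;20 0 0.15 0.32 0 0 0 0;21 0 0.20 0.29 0 0 0 0;22 0 0.25 0.25 0 0 0 0;23 0 0.29 0.20 0 0 0 0;24 0 0.32 0.15 0 0 0 0;25 0 0.34 0.09 0 0 0 0;26 0 0.35 0.03 0 0 0 0
27 0 0.35 -0.03 0 0 0 0;28 0 0.34 -0.09 0 0 0 0;29 0 0.32 -0.15 0 0 0 0;30 0 0.29 -0.20 0 0 0 0;31 0 0.25 -0.25 0 0 0 0;32 0 0.20 -0.29 0 0 0 0;33 0 0.15 -0.32 0 0 0 0;34 0 0.09 -0.34 0 0 0 0;35 0 0.03 -0.35 0 0 0 0
```

Request:
carry_out --steps "0 0.16 0 0 0 0 0;0 -0.03 -0.35 0 0 0 0;0 -0.09 -0.34 0 0 0 0;0 -0.15 -0.32 0 0 0 0;0 -0.20 -0.29 0 0 0 0;0 -0.25 -0.25 0 0 0 0;0 -0.29 -0.20 0 0 0 0;0 -0.32 -0.15 0 0 0 0;0 -0.34 -0.09 0 0 0 0;0 -0.35 -0.03 0 0 0 0"

```text
clock: 31.9
ee_pos: [0.532, -0.3113, 0.1323]
orientation: [-0.0, 0.001, 1.0, 0.0]
contact_force: [-0.5, 0.5, -1.4]
width: 0.0119
gripper_force: 87.8
```

Request:
carry_out --steps "0 -0.35 0.03 0 0 0 0;0 -0.34 0.09 0 0 0 0;0 -0.32 0.15 0 0 0 0;0 -0.29 0.20 0 0 0 0;0 -0.25 0.25 0 0 0 0;0 -0.20 0.29 0 0 0 0;0 -0.15 0.32 0 0 0 0;0 -0.09 0.34 0 0 0 0;0 -0.03 0.35 0 0 0 0"

```text
clock: 32.65
ee_pos: [0.5806, -0.2597, 0.1323]
orientation: [-0.002, 0.0, 1.0, -0.001]
contact_force: [-6.6, -4.2, -0.2]
width: 0.0121
gripper_force: 88.2
```

Run:
```python
from h import *
rel([(.5825,-.261,.131)])
p,d=imaging.snapshot("scene");cv2.imwrite("pics/s10.png",cv2.resize(p[90:230,190:330],None,fx=4,fy=4))
```

```text
t 32.65 p [ 0.5806 -0.2597  0.1323] j [-0.6   0.58  1.14 -0.    1.43 -2.17] F [-6.6 -4.2 -0.2] w 0.0121 g 88.2
[ 0.5825 -0.261   0.131 ] -> [-0.076 -0.053  0.053]
```

View pics/s10.png

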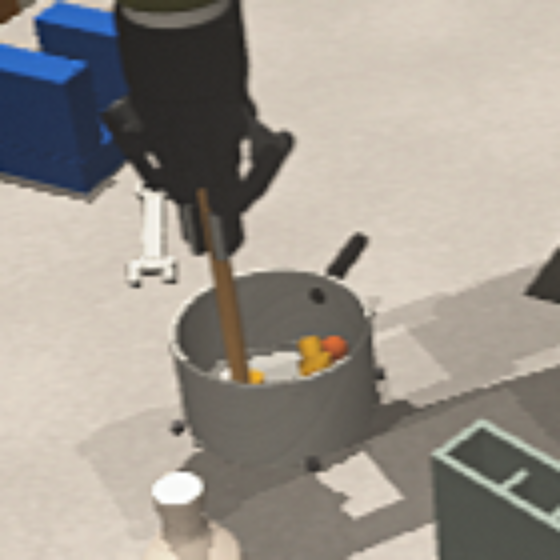

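Rod still well gripped and working round the far wall, pushing stones with about 8 N. Continue.

Request:
carry_out --steps "0 0.03 0.35 0 0 0 0;0 0.09 0.34 0 0 0 0;0 0.15 0.32 0 0 0 0;0 0.20 0.29 0 0 0 0;0 0.25 0.25 0 0 0 0;0 0.29 0.20 0 0 0 0;0 0.32 0.15 0 0 0 0;0 0.34 0.09 0 0 0 0;0 0.35 0.03 0 0 0 0"

```text
clock: 33.45
ee_pos: [0.5338, -0.2124, 0.1347]
orientation: [0.005, 0.0, 1.0, -0.005]
contact_force: [2.6, -13.2, 0.4]
width: 0.0117
gripper_force: 97.5
```

Request:
carry_out --steps "0 0.35 -0.03 0 0 0 0;0 0.34 -0.09 0 0 0 0;0 0.32 -0.15 0 0 0 0;0 0.29 -0.20 0 0 0 0;0 0.25 -0.25 0 0 0 0;0 0.20 -0.29 0 0 0 0;0 0.15 -0.32 0 0 0 0;0 0.09 -0.34 0 0 0 0;0 0.03 -0.35 0 0 0 0"

```text
clock: 34.2
ee_pos: [0.4808, -0.2599, 0.1325]
orientation: [0.0, 0.001, 1.0, 0.001]
contact_force: [5.2, 2.2, 0.3]
width: 0.0118
gripper_force: 88.2
```

Run:
```python
from h import *
rel([(.4815,-.260,.132)])
o,T=st();N=R.from_matrix(np.diag([-1,1,-1.]));print("turn",(np.degrees((T.inv()*N).as_rotvec())/5).round(3))
p,d=imaging.snapshot("scene");Q=cloud(d,imaging.camera_params("scene"))
for z in(.08,.1,.12,.14):
    m=(np.hypot(Q[...,0]-.483,Q[...,1]+.26)<.03)&(np.abs(Q[...,2]-z)<.008);print("rod face",z,m.sum(),Q[m].mean(0).round(4))
```

```text
t 34.2 p [ 0.4808 -0.2599  0.1325] j [-0.71  0.43  1.41  0.    1.3  -2.28] F [5.2 2.2 0.3] w 0.0118 g 88.2
[ 0.4815 -0.26    0.132 ] -> [-0.028 -0.003  0.019]
turn [ 0.022  0.003 -0.013]
rod face 0.08 36 [ 0.4814 -0.2573  0.0774]
rod face 0.1 25 [ 0.4912 -0.2591  0.0997]
rod face 0.12 24 [ 0.489  -0.2575  0.1199]
rod face 0.14 24 [ 0.4886 -0.2587  0.1409]
```

One turn done with the rod still upright. Second turn, with a small overshoot past the handle.

Request:
carry_out --steps "0 -0.03 -0.35 0 0 0 0;0 -0.09 -0.34 0 0 0 0;0 -0.15 -0.32 0 0 0 0;0 -0.20 -0.29 0 0 0 0;0 -0.25 -0.25 0 0 0 0;0 -0.29 -0.20 0 0 0 0;0 -0.32 -0.15 0 0 0 0;0 -0.34 -0.09 0 0 0 0;0 -0.35 -0.03 0 0 0 0"

```text
clock: 35.0
ee_pos: [0.5299, -0.3085, 0.1312]
orientation: [-0.003, 0.0, 1.0, 0.003]
contact_force: [-2.1, 7.2, -0.1]
width: 0.0119
gripper_force: 90.5
```

Request:
carry_out --steps "0 -0.35 0.03 0 0 0 0;0 -0.34 0.09 0 0 0 0;0 -0.32 0.15 0 0 0 0;0 -0.29 0.20 0 0 0 0;0 -0.25 0.25 0 0 0 0;0 -0.20 0.29 0 0 0 0;0 -0.15 0.32 0 0 0 0;0 -0.09 0.34 0 0 0 0;0 -0.03 0.35 0 0 0 0"

```text
clock: 35.75
ee_pos: [0.5828, -0.2596, 0.1329]
orientation: [0.001, 0.0, 1.0, -0.001]
contact_force: [-0.2, -0.0, -0.9]
width: 0.0121
gripper_force: 88.1
```

Request:
carry_out --steps "0 0.03 0.35 0 0 0 0;0 0.09 0.34 0 0 0 0;0 0.15 0.32 0 0 0 0;0 0.20 0.29 0 0 0 0;0 0.25 0.25 0 0 0 0;0 0.29 0.20 0 0 0 0;0 0.32 0.15 0 0 0 0;0 0.34 0.09 0 0 0 0;0 0.35 0.03 0 0 0 0"

```text
clock: 36.5
ee_pos: [0.5317, -0.2126, 0.1341]
orientation: [0.002, 0.0, 1.0, -0.005]
contact_force: [2.0, -11.6, 1.6]
width: 0.0118
gripper_force: 93.2
```

Request:
carry_out --steps "0 0.35 -0.03 0 0 0 0;0 0.34 -0.09 0 0 0 0;0 0.32 -0.15 0 0 0 0;0 0.29 -0.20 0 0 0 0;0 0.25 -0.25 0 0 0 0;0 0.20 -0.29 0 0 0 0;0 0.15 -0.32 0 0 0 0;0 0.09 -0.34 0 0 0 0;0 0.03 -0.35 0 0 0 0;0 -0.02 -0.20 0 0 0 0"

```text
clock: 37.33
ee_pos: [0.4813, -0.2663, 0.1326]
orientation: [-0.0, 0.001, 1.0, -0.0]
contact_force: [2.5, 0.1, -0.3]
width: 0.0121
gripper_force: 88.4
```

Request:
carry_out --steps "0 0 0 0 0 0 0;0 0 0 0 0 0 0;0 0 0 -0.4 0 0 0;0 0 0 -0.8 0 0 0;0 0 0 -0.8 0 0 0;0 0 0 -0.8 0 0 0;0 0 0 -0.8 0 0 0;0 0 0 -0.8 0 0 0;0 0 0 -0.6 0 0 0;0 0 0 0 0 0 0"

```text
clock: 38.17
ee_pos: [0.4816, -0.2648, 0.2602]
orientation: [0.001, 0.0, 1.0, -0.001]
contact_force: [0.9, 0.5, -0.3]
width: 0.0118
gripper_force: 88.5
```

Run:
```python
from h import *
rel([(.635,-.0457,.275),(.635,-.0457,.13)])
o,T=st();N=R.from_matrix(np.diag([-1,1,-1.]));print("turn",(np.degrees((T.inv()*N).as_rotvec())/5).round(3))
p,d=imaging.snapshot("scene");Q=cloud(d,imaging.camera_params("scene"));tl=T.inv().apply((Q-o["ee_pos"]).reshape(-1,3)).reshape(Q.shape)*1000
for lo in range(-10,130,20):
    m=(np.abs(tl[...,0])<25)&(np.abs(tl[...,1])<20)&(tl[...,2]>lo)&(tl[...,2]<lo+20)
    if m.sum()>3:print(lo,m.sum(),tl[m].mean(0).round(1),tl[m].max(0).round(0))
tp()
```

```text
t 38.17 p [ 0.4816 -0.2648  0.2602] j [-0.72  0.34  1.17 -0.    1.63 -2.29] F [ 0.9  0.5 -0.3] w 0.0118 g 88.5
[ 0.635  -0.0457  0.275 ] -> [-6.135  8.765 -0.606]
[ 0.635  -0.0457  0.13  ] -> [0.011 0.017 5.8  ]
turn [-0.033  0.022 -0.003]
-10 37 [-6.9  1.4  0.2] [ 1.  7. 10.]
10 35 [-7.2  1.3 19.5] [ 2.  7. 30.]
30 35 [-8.4  1.  39.7] [ 1.  5. 50.]
50 34 [-8.7  1.4 59.8] [ 0.  7. 69.]
70 32 [-10.3   1.1  80.3] [-5.  7. 90.]
90 31 [-10.9   1.1 100. ] [ -1.   6. 108.]
110 11 [-12.2   0.7 113.2] [ -7.   4. 117.]
top (array([399.3, 205.2]), np.int32(51), array([ 0.564 , -0.2895,  0.022 ]))
top (array([398.7, 214.5]), np.int32(19), array([ 0.539 , -0.2879,  0.022 ]))
top (array([393.7, 227. ]), np.int32(33), array([ 0.5055, -0.2742,  0.022 ]))
```

Two turns done; rod raised, tilted 2.7° in the grip with its foot 7 mm towards +X. Carry it to the -60 cell.

Request:
carry_out --steps "0 -0.49 0.737 0 0 0 0;0 -0.49 0.737 0 0 0 0;0 -0.49 0.737 0 0 0 0;0 -0.49 0.737 0 0 0 0;0 -0.49 0.737 0 0 0 0;0 -0.49 0.737 0 0 0 0;0 -0.49 0.737 0 0 0 0;0 -0.49 0.737 0 0 0 0;0 -0.49 0.737 0 0 0 0;0 -0.49 0.737 0 0 0 0"

```text
clock: 39.1
ee_pos: [0.6038, -0.0794, 0.2555]
orientation: [-0.002, 0.0, 1.0, 0.0]
contact_force: [0.0, -0.7, -1.3]
width: 0.0123
gripper_force: 88.5
```

Request:
carry_out --steps "0 -0.49 0.737 0 0 0 0;0 -0.49 0.737 0 0 0 0;0 0 0 0 0 0.5 0;0 0 0 0 0 0 0;0 0 0 0 0 0 0"

```text
clock: 39.52
ee_pos: [0.6283, -0.0437, 0.2556]
orientation: [-0.023, 0.0, 1.0, 0.0]
contact_force: [-0.4, 0.2, -0.5]
width: 0.012
gripper_force: 88.5
```

Run:
```python
from h import *
rel([])
o,T=st();p0=o["ee_pos"]
for n in("scene","top"):
    p,d=imaging.snapshot(n);c=imaging.camera_params(n);Q=cloud(d,c)
    for z in(.15,.17,.19,.21,.23):
        m=(np.hypot(Q[...,0]-p0[0],Q[...,1]-p0[1])<.03)&(np.abs(Q[...,2]-z)<.01)
        if m.sum()>3:print(n,z,m.sum(),Q[m].mean(0).round(4),(c["cam_to_world"][:2,3]-p0[:2]).round(2))
cv2.imwrite("pics/x.png",p)
```

```text
t 39.52 p [ 0.6283 -0.0437  0.2556] j [-0.25  0.53  0.88 -0.01  1.78 -1.82] F [-0.4  0.2 -0.5] w 0.012 g 88.5
scene 0.15 38 [ 0.6351 -0.0436  0.1506] [0.68 0.32]
scene 0.17 38 [ 0.6349 -0.0432  0.1705] [0.68 0.32]
scene 0.19 43 [ 0.6346 -0.0428  0.1905] [0.68 0.32]
scene 0.21 42 [ 0.6346 -0.0422  0.2112] [0.68 0.32]
scene 0.23 47 [ 0.6337 -0.043   0.2305] [0.68 0.32]
top 0.23 5 [ 0.6243 -0.0469  0.2361] [-0.19 -0.02]
```

Request:
carry_out --steps "0 -0.2 0 0 0 0 0;0 -0.035 0 0.8 0 0 0;0 -0.035 0 0.8 0 0 0;0 -0.035 0 0.8 0 0 0;0 -0.035 0 0.8 0 0 0;0 -0.035 0 0.8 0 0 0;0 -0.03 0 0.6 0 0 0;0 -0.015 0 0.3 0 0 0;0 0 0 0 0 0 0"

```text
clock: 40.37
ee_pos: [0.6331, -0.044, 0.1333]
orientation: [-0.023, 0.001, 1.0, 0.0]
contact_force: [-0.5, -0.5, -0.8]
width: 0.0118
gripper_force: 88.5
```

Request:
carry_out --steps "0 0 0 0.2 0 0 0;0 0 0 0 0 0 0;0.4 0 0 0 0 0 0;0.4 0 0 0 0 0 0;0.4 0 0 0 0 0 0;0.4 0 0 0 0 0 0;0.4 0 0 -0.6 0 0 0;0.4 0 0 -1 0 0 0;0.4 0 0 -1 0 0 0;0.4 0 0 -1 0 0 0"

```text
clock: 41.2
ee_pos: [0.6374, -0.0437, 0.221]
orientation: [-0.022, 0.0, 1.0, -0.0]
contact_force: [0.4, -0.6, 0.2]
width: 0.0343
gripper_force: 0.0
```

Request:
carry_out --steps "0.4 0 0 -1 0 0 0;0.4 0 0 -1 0 0 0;0.4 0 0 0 0 -0.5 0;0.4 0 0 0 0 0 0.868;0.4 0 0 0 0 0 -0.868;0.4 0 0 0 0 0 -0.868;0.4 0 0 0 0 0 -0.868;0.4 0 0 0 0 0 -0.868;0.4 0 0 0 0 0 -0.868;0.4 0 0 0 0 0 -0.868"

```text
clock: 42.03
ee_pos: [0.6396, -0.0438, 0.2699]
orientation: [0.0, -0.19, 0.982, -0.0]
contact_force: [-0.0, -0.3, -0.7]
width: 0.0338
gripper_force: 0.0
```

Run:
```python
from h import *
turn(0)
# file -82.5: axis at z .17
for n in("scene","top"):
    p,d=imaging.snapshot(n);c=imaging.camera_params(n);Q=cloud(d,c)
    for nm,(x,y),zz in(("rod",(.635,-.046),(.13,.15,.17,.19)),("fm",(.633,.162),(.14,.16,.18))):
      for z in zz:
        m=(np.hypot(Q[...,0]-x,Q[...,1]-y)<.028)&(np.abs(Q[...,2]-z)<.01)
        if m.sum()>3:print(n,nm,z,m.sum(),Q[m].mean(0).round(4))
cv2.imwrite("pics/t11.png",p)
rel([(.582,.142,.255)])
```

```text
turn to nominal 0 [-0.002  0.003  0.035]
scene rod 0.13 37 [ 0.6391 -0.0428  0.1301]
scene rod 0.15 31 [ 0.6398 -0.0431  0.1507]
scene rod 0.17 40 [ 0.6397 -0.0436  0.1698]
scene rod 0.19 41 [ 0.6394 -0.0432  0.1899]
scene fm 0.14 49 [0.6406 0.1653 0.1401]
scene fm 0.16 52 [0.6354 0.163  0.1599]
scene fm 0.18 55 [0.6292 0.161  0.1786]
top fm 0.14 6 [0.6364 0.1589 0.1393]
top fm 0.16 9 [0.6306 0.1571 0.1598]
top fm 0.18 35 [0.6239 0.1592 0.1844]
t 42.13 p [ 0.6396 -0.0438  0.2699] j [-0.25  0.52  0.86  0.    1.77 -2.2 ] F [ 0.6 -0.1  0.4] w 0.034 g 0.0
[0.582 0.142 0.255] -> [-0.607  7.757  0.593]
```

Rod stands upright in its cell. Next, the file at -82.5.

Request:
carry_out --steps "0.4 -0.19 0.774 0.08 0 0 0;0.4 -0.19 0.774 0.08 0 0 0;0.4 -0.19 0.774 0.08 0 0 0;0.4 -0.19 0.774 0.08 0 0 0;0.4 -0.19 0.774 0.08 0 0 0;0.4 -0.19 0.774 0.08 0 0 0;0.4 -0.19 0.774 0.08 0 0 0;0.4 -0.19 0.774 0.08 0 0 0;0.4 -0.19 0.774 0.08 0 0 0;0.4 -0.19 0.774 0.08 0 0 0" --squeeze 60

```text
clock: 42.97
ee_pos: [0.6121, 0.1546, 0.2498]
orientation: [0.0, -0.187, 0.982, -0.0]
contact_force: [0.3, 0.2, -0.3]
width: 0.0341
gripper_force: 0.0
```

Request:
carry_out --steps "0.4 0 0 0 0 -0.8 0;0.4 0 0 0 0 -0.8 0;0.4 0 0 0 0 -0.8 0;0.4 0 0 0 0 -0.8 0;0.4 0 0 0 0 0 0;0.4 0 0 0 0 0 0"

```text
clock: 43.47
ee_pos: [0.6119, 0.1533, 0.2502]
orientation: [0.136, -0.185, 0.973, 0.026]
contact_force: [0.8, -0.0, -0.1]
width: 0.0338
gripper_force: 0.0
```

```bash
cat >> h.py <<'E'
def tool_near():
    # dark/long things under the gripper, in tool mm, from the wrist depth
    o,T=st();p,d=imaging.snapshot("wrist");Q=cloud(d,imaging.camera_params("wrist"))
    tl=T.inv().apply((Q-o["ee_pos"]).reshape(-1,3)).reshape(Q.shape)*1000
    for lo in range(-20,120,10):
        m=(np.abs(tl[...,0])<22)&(np.abs(tl[...,1])<25)&(tl[...,2]>lo)&(tl[...,2]<lo+10)
        if m.sum()>5:print(lo,m.sum(),"mean",tl[m].mean(0).round(1),"y",np.percentile(tl[m][:,1],[2,98]).round(1),"x",np.percentile(tl[m][:,0],[2,98]).round(1))
E
python3 - <<'E'
from h import *
turn(16);rel([(.6436,.1662,.1164)]);tool_near()
E
```

```text
turn to nominal 16 [-0.006 -0.012 -0.032]
t 43.47 p [0.6119 0.1533 0.2502] j [ 0.01  0.36  1.21  0.1   1.32 -1.95] F [ 0.8 -0.  -0.1] w 0.0338 g 0.0
[0.6436 0.1662 0.1164] -> [0.153 0.013 5.522]
60 267 mean [ 5.5  2.5 67. ] y [-3.2  8.6] x [-1.  11.4]
70 59 mean [10.2  2.3 74.8] y [-4.   9.3] x [ 5.4 11.8]
80 55 mean [10.2  2.4 84.7] y [-4.2  8.9] x [ 5.8 11.8]
90 48 mean [10.2  2.1 94.5] y [-4.2  8.7] x [ 5.5 11.8]
100 48 mean [ 10.1   2.3 105. ] y [-4.4  8.8] x [ 5.  11.8]
110 38 mean [ 10.3   2.4 115.4] y [-3.7  8.7] x [ 7.1 11.7]
```

Request:
carry_out --steps "0.4 0.18 0.06 0.5 0 0 0;0.4 0 0 0.8 0 0 0;0.4 0 0 0.8 0 0 0;0.4 0 0 0.8 0 0 0;0.4 0 0 0.8 0 0 0;0.4 0 0 0.8 0 0 0;0.4 0 0 0.6 0 0 0;0.4 0 0 0.4 0 0 0;0.4 0 0 0 0 0 0"

```text
clock: 44.27
ee_pos: [0.643, 0.1675, 0.1137]
orientation: [0.135, -0.186, 0.973, 0.026]
contact_force: [0.7, -0.5, -0.7]
width: 0.0344
gripper_force: 0.0
```

Request:
carry_out --steps "0.2 0 0 0 0 0 0;0 0 0 0 0 0 0;0 0 0 0 0 0 0;0 0 0 0 0 0 0;0 0 0 0 0 0 0"

```text
clock: 44.68
ee_pos: [0.6435, 0.1673, 0.1172]
orientation: [0.138, -0.186, 0.973, 0.026]
contact_force: [1.2, 0.7, 2.4]
width: 0.0122
gripper_force: 58.4
```

Request:
carry_out --steps "0 0 0 -0.5 0 0 0;0 0 0 -0.8 0 0 0;0 0 0 -0.9 0 0 0;0 0 0 -0.9 0 0 0;0 0 0 -0.9 0 0 0;0 0 0 -0.9 0 0 0;0 0 0 -0.9 0 0 0;0 0 0 -0.6 0 0 0;0 0 0 0 0 0 0"

```text
clock: 45.43
ee_pos: [0.6022, 0.1509, 0.2742]
orientation: [0.14, -0.186, 0.972, 0.026]
contact_force: [-0.7, -0.6, -0.3]
width: 0.012
gripper_force: 58.6
```

Request:
carry_out --steps "0 0 0 0 0 0.8 0;0 0 0 0 0 0.8 0;0 0 0 0 0 0.8 0;0 0 0 0 0 0.8 0;0 0 0 0 0 0 0;0 0 0 0 0 0 0"

```text
clock: 45.93
ee_pos: [0.6023, 0.1513, 0.2684]
orientation: [-0.0, -0.188, 0.982, 0.0]
contact_force: [-0.6, -0.5, -1.1]
width: 0.0127
gripper_force: 58.7
```

```bash
cat >> h.py <<'E'
def held():
    o,T=st();c=imaging.camera_params("scene");p,d=imaging.snapshot("scene");Q=cloud(d,c)-o["ee_pos"]
    v=c["cam_to_world"][:2,3]-o["ee_pos"][:2];v=v/np.hypot(*v)*.005
    for z in range(-10,-120,-20):
        m=(np.hypot(Q[...,0],Q[...,1])<.025)&(np.abs(Q[...,2]*1000-z)<10)
        if m.sum()>3:
            q=Q[m].mean(0);q[:2]-=v;print(z,m.sum(),"axis rel TCP, world mm",(q*1000).round(1),"lowest",(Q[m][:,2].min()*1000).round(0))
E
python3 - <<'E'
from h import *
turn(0);rel([(.659,.0306,.26)]);held()
E
```

```text
turn to nominal 0 [ 0.008 -0.008 -0.004]
t 45.93 p [0.6023 0.1513 0.2684] j [ 0.06  0.48  0.93  0.    1.73 -1.89] F [-0.6 -0.5 -1.1] w 0.0127 g 58.7
[0.659  0.0306 0.26  ] -> [-0.324 -5.325  0.331]
-10 39 axis rel TCP, world mm [-1.7 -2.2 -9.9] lowest -19.0
-30 44 axis rel TCP, world mm [ -2.   -2.1 -29.6] lowest -40.0
-50 39 axis rel TCP, world mm [ -1.6  -2.1 -50.1] lowest -60.0
-70 37 axis rel TCP, world mm [ -2.3  -1.7 -70.2] lowest -80.0
-90 24 axis rel TCP, world mm [ -2.2  -2.4 -86.4] lowest -94.0
```

Request:
carry_out --steps "0 -0.062 -0.759 0 0 0 0;0 -0.062 -0.759 0 0 0 0;0 -0.062 -0.759 0 0 0 0;0 -0.062 -0.759 0 0 0 0;0 -0.062 -0.759 0 0 0 0;0 -0.062 -0.759 0 0 0 0;0 -0.062 -0.759 0 0 0 0;0 0 0 0.8 0 0 0;0 0 0 0.2 0 0 0;0 0 0 0 0 0 0"

```text
clock: 46.82
ee_pos: [0.66, 0.0317, 0.2435]
orientation: [-0.001, -0.188, 0.982, 0.001]
contact_force: [-0.2, 0.7, -1.5]
width: 0.0122
gripper_force: 58.8
```

Run:
```python
from h import *
rel([(.6616,.0319,.108)]);held()
```

```text
t 46.82 p [0.66   0.0317 0.2435] j [-0.13  0.57  0.84  0.    1.73 -2.08] F [-0.2  0.7 -1.5] w 0.0122 g 58.8
[0.6616 0.0319 0.108 ] -> [-0.078 -0.027  5.42 ]
-10 37 axis rel TCP, world mm [ -1.5  -1.4 -10.5] lowest -20.0
-30 39 axis rel TCP, world mm [ -1.9  -2.2 -30.8] lowest -39.0
-50 41 axis rel TCP, world mm [ -2.   -2.6 -50. ] lowest -60.0
-70 40 axis rel TCP, world mm [ -2.7  -2.1 -70.1] lowest -80.0
-90 24 axis rel TCP, world mm [ -2.   -2.4 -86.5] lowest -94.0
```

Request:
carry_out --steps "0 -0.07 0 0.5 0 0 0;0 0 0 0.8 0 0 0;0 0 0 0.8 0 0 0;0 0 0 0.8 0 0 0;0 0 0 0.8 0 0 0;0 0 0 0.8 0 0 0;0 0 0 0.5 0 0 0;0 0 0 0.35 0 0 0;0 0 0 0 0 0 0"

```text
clock: 47.62
ee_pos: [0.6622, 0.0328, 0.1104]
orientation: [-0.001, -0.188, 0.982, 0.0]
contact_force: [-0.0, -0.0, -1.3]
width: 0.0128
gripper_force: 58.8
```

Request:
carry_out --steps "0.2 0 0 0 0 0 0;0.3 0 0 0 0 0 0;0.3 0 0 0 0 0 0;0.3 0 0 0 0 0 0;0.3 0 0 -0.6 0 0 0;0.3 0 0 -1 0 0 0;0.3 0 0 -1 0 0 0;0.3 0 0 -1 0 0 0;0.3 0 0 -1 0 0 0;0.3 0 0 -1 0 0 0"

```text
clock: 48.45
ee_pos: [0.6626, 0.0323, 0.2533]
orientation: [0.001, -0.188, 0.982, -0.0]
contact_force: [0.8, 0.7, 0.1]
width: 0.0259
gripper_force: 0.0
```

Run:
```python
from h import *
turn(0);p,d=imaging.snapshot("scene");c=imaging.camera_params("scene");Q=cloud(d,c)
for nm,(x,y) in(("rod",(.635,-.046)),("f1",(.6596,.03)),("fp",(.573,.315))):
  for z in(.12,.14,.16):
    m=(np.hypot(Q[...,0]-x,Q[...,1]-y)<.025)&(np.abs(Q[...,2]-z)<.008)
    if m.sum()>3:print(nm,z,m.sum(),Q[m].mean(0).round(4))
rel([(.551,.305,.25)])
```

```text
turn to nominal 0 [-0.006  0.011 -0.009]
rod 0.12 31 [ 0.639  -0.0432  0.1197]
rod 0.14 25 [ 0.64   -0.0428  0.1403]
rod 0.16 29 [ 0.6395 -0.0438  0.1601]
f1 0.12 32 [0.6665 0.0339 0.1193]
f1 0.14 30 [0.6657 0.0337 0.14  ]
f1 0.16 32 [0.6663 0.0332 0.16  ]
fp 0.12 134 [0.5805 0.3148 0.1194]
fp 0.14 44 [0.5797 0.3178 0.1401]
fp 0.16 44 [0.5738 0.3156 0.1601]
t 48.5 p [0.6639 0.0322 0.2589] j [-0.13  0.56  0.81  0.    1.76 -2.08] F [-0.6 -0.2  4.8] w 0.0255 g 0.0
[0.551 0.305 0.25 ] -> [ 0.173 11.812  0.298]
```

File 1 upright in its cell. Now the last file at +82.5.

Request:
carry_out --steps "0.4 0.007 0.848 0 0 0 0;0.4 0.007 0.848 0 0 0 0;0.4 0.007 0.848 0 0 0 0;0.4 0.007 0.848 0 0 0 0;0.4 0.007 0.848 0 0 0 0;0.4 0.007 0.848 0 0 0 0;0.4 0.007 0.848 0 0 0 0;0.4 0.007 0.848 0 0 0 0;0.4 0.007 0.848 0 0 0 0;0.4 0.007 0.848 0 0 0 0"

```text
clock: 49.33
ee_pos: [0.5825, 0.2296, 0.2517]
orientation: [0.0, -0.188, 0.982, -0.0]
contact_force: [-0.1, -0.0, 0.8]
width: 0.0338
gripper_force: 0.0
```

Request:
carry_out --steps "0.4 0.007 0.848 0 0 0 0;0.4 0.007 0.848 0 0 0 0;0.4 0.007 0.848 0 0 0 0;0.4 0.007 0.848 0.25 0 0 0;0.4 0 0 0 0 -0.8 0;0.4 0 0 0 0 -0.8 0;0.4 0 0 0 0 -0.8 0;0.4 0 0 0 0 -0.8 0;0.4 0 0 0 0 0 0;0.4 0 0 0 0 0 0"

```text
clock: 50.17
ee_pos: [0.5505, 0.3071, 0.2458]
orientation: [0.136, -0.186, 0.973, 0.026]
contact_force: [1.1, -0.4, -0.4]
width: 0.034
gripper_force: 0.0
```

Run:
```python
from h import *
turn(16);rel([(.5825,.3206,.1155)]);tool_near()
```

```text
turn to nominal 16 [-0.003 -0.007 -0.008]
t 50.17 p [0.5505 0.3071 0.2458] j [ 0.31  0.36  1.22  0.02  1.29 -1.64] F [ 1.1 -0.4 -0.4] w 0.034 g 0.0
[0.5825 0.3206 0.1155] -> [0.096 0.03  5.393]
60 301 mean [ 4.2  2.  63.4] y [-3.9  7.8] x [-2.5  9.7]
70 63 mean [ 8.4  1.5 74.7] y [-4.8  8.5] x [ 3.7 10.1]
80 56 mean [ 8.5  1.8 85. ] y [-4.9  8.2] x [ 3.7 10.2]
90 48 mean [ 8.3  1.9 95.3] y [-4.3  8.6] x [ 4.6 10. ]
100 43 mean [  8.6   1.7 104.8] y [-4.4  8. ] x [ 5.5 10. ]
110 40 mean [  8.4   1.7 115. ] y [-4.6  7.7] x [4.6 9.9]
```

Request:
carry_out --steps "0.4 0.11 0.05 0.5 0 0 0;0.4 0 0 0.8 0 0 0;0.4 0 0 0.8 0 0 0;0.4 0 0 0.8 0 0 0;0.4 0 0 0.8 0 0 0;0.4 0 0 0.8 0 0 0;0.4 0 0 0.5 0 0 0;0.4 0 0 0.4 0 0 0;0.4 0 0 0 0 0 0"

```text
clock: 50.97
ee_pos: [0.5827, 0.321, 0.1124]
orientation: [0.135, -0.186, 0.973, 0.026]
contact_force: [-0.3, 0.3, 1.2]
width: 0.0342
gripper_force: 0.0
```

Request:
carry_out --steps "0.2 0 0 0 0 0 0;0 0 0 0 0 0 0;0 0 0 0 0 0 0;0 0 0 0 0 0 0;0 0 0 0 0 0 0"

```text
clock: 51.38
ee_pos: [0.583, 0.3213, 0.1156]
orientation: [0.138, -0.186, 0.972, 0.026]
contact_force: [-0.6, 0.2, 3.6]
width: 0.0124
gripper_force: 58.4
```

Request:
carry_out --steps "0 0 0 -0.5 0 0 0;0 0 0 -0.8 0 0 0;0 0 0 -0.9 0 0 0;0 0 0 -0.9 0 0 0;0 0 0 -0.9 0 0 0;0 0 0 -0.9 0 0 0;0 0 0 -0.9 0 0 0;0 0 0 -0.9 0 0 0;0 0 0 -0.4 0 0 0;0 0 0 0 0 0 0"

```text
clock: 52.22
ee_pos: [0.5372, 0.3032, 0.2879]
orientation: [0.139, -0.186, 0.972, 0.026]
contact_force: [0.0, -0.7, -0.7]
width: 0.0127
gripper_force: 58.5
```

Request:
carry_out --steps "0 0 0 0 0 0.8 0;0 0 0 0 0 0.8 0;0 0 0 0 0 0.8 0;0 0 0 0 0 0.8 0;0 0 0 0 0 0 0;0 0 0 0 0 0 0"

```text
clock: 52.72
ee_pos: [0.5376, 0.3032, 0.2829]
orientation: [-0.001, -0.188, 0.982, -0.0]
contact_force: [-0.5, 0.5, -1.9]
width: 0.0124
gripper_force: 58.6
```

Run:
```python
from h import *
turn(0);rel([(.6737,.0700,.28)]);held()
```

```text
turn to nominal 0 [ 0.002 -0.019 -0.01 ]
t 52.72 p [0.5376 0.3032 0.2829] j [ 0.32  0.47  0.91  0.    1.77 -1.63] F [-0.5  0.5 -1.9] w 0.0124 g 58.6
[0.6737 0.07   0.28  ] -> [ -1.618 -10.678   0.111]
-10 50 axis rel TCP, world mm [-2.1 -2.1 -9.9] lowest -19.0
-30 45 axis rel TCP, world mm [ -2.   -2.1 -29.9] lowest -39.0
-50 47 axis rel TCP, world mm [ -1.7  -2.4 -50. ] lowest -60.0
-70 42 axis rel TCP, world mm [ -1.9  -1.9 -70.5] lowest -79.0
-90 23 axis rel TCP, world mm [ -2.5  -2.3 -86.3] lowest -91.0
```

Request:
carry_out --steps "0 -0.125 -0.82 0 0 0 0;0 -0.125 -0.82 0 0 0 0;0 -0.125 -0.82 0 0 0 0;0 -0.125 -0.82 0 0 0 0;0 -0.125 -0.82 0 0 0 0;0 -0.125 -0.82 0 0 0 0;0 -0.125 -0.82 0 0 0 0;0 -0.125 -0.82 0 0 0 0;0 -0.125 -0.82 0 0 0 0;0 -0.125 -0.82 0 0 0 0"

```text
clock: 53.6
ee_pos: [0.6417, 0.1233, 0.2853]
orientation: [0.001, -0.188, 0.982, -0.0]
contact_force: [-0.7, -0.3, -1.2]
width: 0.0124
gripper_force: 58.6
```

Request:
carry_out --steps "0 -0.125 -0.82 0 0 0 0;0 -0.125 -0.82 0 0 0 0;0 -0.125 -0.82 0 0 0 0;0 0 0 0.8 0 0 0;0 0 0 0.8 0 0 0;0 0 0 0 0 0 0"

```text
clock: 54.1
ee_pos: [0.6716, 0.0702, 0.241]
orientation: [-0.003, -0.188, 0.982, 0.001]
contact_force: [-0.1, -0.1, -1.0]
width: 0.0125
gripper_force: 58.7
```

Run:
```python
from h import *
rel([(.6737,.07,.108)]);held()
```

```text
t 54.1 p [0.6716 0.0702 0.241 ] j [-0.07  0.6   0.79  0.    1.76 -2.02] F [-0.1 -0.1 -1. ] w 0.0125 g 58.7
[0.6737 0.07   0.108 ] -> [-0.107 -0.053  5.319]
-10 40 axis rel TCP, world mm [ -2.   -2.3 -10.5] lowest -20.0
-30 41 axis rel TCP, world mm [ -2.1  -2.1 -29.3] lowest -39.0
-50 35 axis rel TCP, world mm [ -1.8  -2.1 -50. ] lowest -60.0
-70 38 axis rel TCP, world mm [ -2.3  -2.  -69.1] lowest -79.0
-90 24 axis rel TCP, world mm [ -2.8  -2.6 -85.5] lowest -92.0
```

Request:
carry_out --steps "0 -0.07 0 0.5 0 0 0;0 0 0 0.8 0 0 0;0 0 0 0.8 0 0 0;0 0 0 0.8 0 0 0;0 0 0 0.8 0 0 0;0 0 0 0.8 0 0 0;0 0 0 0.5 0 0 0;0 0 0 0.3 0 0 0;0 0 0 0 0 0 0"

```text
clock: 54.9
ee_pos: [0.6746, 0.0713, 0.1124]
orientation: [-0.0, -0.188, 0.982, 0.0]
contact_force: [-0.0, -0.0, -0.9]
width: 0.0121
gripper_force: 58.7
```

Request:
carry_out --steps "0.2 0 0 0 0 0 0;0.3 0 0 0 0 0 0;0.3 0 0 0 0 0 0;0.3 0 0 0 0 0 0;0.3 0 0 -0.6 0 0 0;0.3 0 0 -1 0 0 0;0.3 0 0 -1 0 0 0;0.3 0 0 -1 0 0 0;0.3 0 0 -1 0 0 0;0.3 0 0 -1 0 0 0"

```text
clock: 55.73
ee_pos: [0.6747, 0.071, 0.2546]
orientation: [0.0, -0.188, 0.982, -0.0]
contact_force: [0.4, 0.8, 0.9]
width: 0.0255
gripper_force: 0.0
```

Request:
carry_out --steps "0.3 0.8 0 -0.5 0 0 0;0.3 0.8 0 -0.5 0 0 0;0.3 0.8 0 0 0 0 0;0.3 0.8 0 0 0 0 0;0.3 0.8 0 0 0 0 0;0.3 0.8 0 0 0 0 0;0.3 0.8 0 0 0 0 0;0.3 0 0 0 0 0 0;0.3 0 0 0 0 0 0"

```text
clock: 56.48
ee_pos: [0.5446, 0.0192, 0.2786]
orientation: [0.001, -0.188, 0.982, -0.0]
contact_force: [1.1, -0.4, -0.3]
width: 0.0256
gripper_force: 0.0
```

Run:
```python
from h import *
rel([]);p,d=imaging.snapshot("scene");q,_=imaging.snapshot("top");tp()
a=cv2.resize(p[110:290,200:500],None,fx=2.6,fy=2.6)
b=cv2.resize(q[140:280,160:460],None,fx=2.6,fy=2.6)
cv2.imwrite("pics/f1.png",cv2.resize(np.vstack([a,b]),None,fx=.72,fy=.72))
```

```text
t 56.48 p [0.5446 0.0192 0.2786] j [-0.18  0.33  1.14  0.    1.67 -2.13] F [ 1.1 -0.4 -0.3] w 0.0256 g 0.0
top (array([399.2, 205.1]), np.int32(53), array([ 0.5643, -0.2892,  0.022 ]))
top (array([396.3, 215.7]), np.int32(54), array([ 0.5357, -0.2814,  0.022 ]))
top (array([394.3, 226.6]), np.int32(43), array([ 0.5065, -0.2759,  0.022 ]))
```

View pics/f1.png

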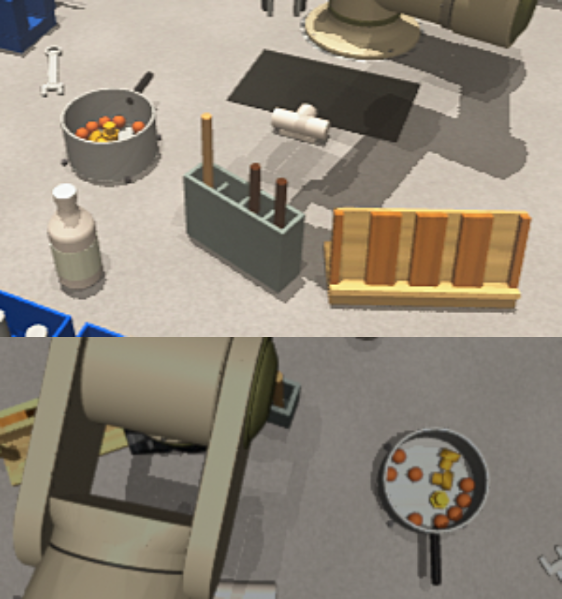

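The rod and both files stand upright in the holder and the rest is empty. Three plugs and the stones are in the pot; the tee, wrench and bottle have not moved. Hand in.

```bash
python3 -c "
from plant import order
print(order.sign_off())"
```

```text
the job is handed in; nothing more can be done
None
```

Job handed in at about 57 s: three plugs in the pot, two anticlockwise turns stirred from the handle, and the rod and both files upright in the holder. The pass/fail result was not shown.

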